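Load a food carrier and draw its lid tight with the toggle latch

ROBOT

A 7-joint arm with a two-finger parallel gripper is mounted at the origin on the work surface. World frame = base frame: x ahead of the robot, y to its left, z up, the work surface at z = 0. Lengths are in m, angles in rad, forces in N, time in s.
With the tool pointing down it reaches from about 0.425 to 0.925 m from the base axis. Payload 6.8 kg.
Tool frame: the origin (TCP) lies on the front face of the gripper's body, between the roots of the fingers; the fingertips stand 73 mm ahead of it and the grasp point (between the pads) lies 54 mm ahead of it; z points along the fingers, y is the direction in which the jaws open and shut (so a half turn about z gives the same grasp; the last joint's range is limited). The gripper opens to 85 mm and grips with 20 to 120 N. Pads are 22 mm wide; open, the fingers measure 114 mm over their backs; the gripper's body (76 mm by 85 mm) begins 54 mm behind the grasp point. The pads swing forward as they close: fully open they stand 13 mm farther back than shut.
Start: joints at [1.089, 0.477, 0.022, 1.555, -0.011, 1.109, -0.083], TCP at [0.246, -0.628, 0.304] pointing down, gripper open.
Joint ranges: [-2.96, 2.96], [-0.34, 2.1], [-1.41, 1.46], [0.24, 2.44], [-1.37, 4.51], [0.17, 1.92], [-2.96, 2.96]. Speed limits (rad/s): [2.39, 2.39, 3.14, 3.14, 3.14, 3.14, 3.14].

INTERFACE

Orientations are given as a unit quaternion [w, x, y, z].
In Python, from station import get_obs, read_camera, hand_in, spot_in, cut_out, spot_point gives the robot as it stands. The module is installed in compiled form; this text tells all that it offers.
- The arm moves only by the tool move_arm, never from a script. Its arguments are lists of equal length, an entry for each row: "gripper": the opening, from 0 (shut) to 1 (fully open); "xyz": the shift along the tool's x, y, z in cm, a list of three; "twist": the turn about the tool's z in rad. A call has 1 to 5 rows; each row is the pose to reach, as a shift and turn from the pose commanded when the call began, along the tool's axes at that moment; what a row does not reach only later rows make up. A row lasts 1/12 s, in which the tool goes at most 41.7 mm and 7.16 degrees, less where a joint would pass 70% of its speed; a pose out of reach is approached as far as the arm can. A call with a gripper value outside its range is refused whole. The fingers move at their own pace and stop on an object; "squeeze" is the grip in N (left out, the last holds). Time passes only in rows, so rows that repeat a pose let the fingers close. It gives the time, the measured TCP pose, the force and the opening at its end, in the units of the state.
- get_obs(): the state, without advancing time (a new reading comes with each control period).
- read_camera(name): name is "scene" or "side" or "wrist"; returns a dict with "pixels" (400x640x3 uint8, red, green, blue), "fx", "fy", "cx", "cy" (pixels), "R" (3x3) and "t" (3): a world point X has camera coordinates R X + t. Camera axes: x right, y down, z forward; pixel columns grow to the right and rows downward; lengths in m; the calibration is good to about 2 mm. The wrist camera is an equidistant fisheye: a pixel r from the principal point sees the ray r / f radians off the axis. A picture is of the moment at which its call begins. There is no depth.
- hand_in(): hands the job in, once; it reports no verdict.
Trained networks look in the newest picture that a camera, given by its name, has taken for a name from the list of things; names that differ only in an ending like _2 or _b are one class to them, and where a whole thing is asked for, a point or a joint stands for the part that bears it (a point fixed in the world has none). Each returns a list of dicts, best first, with "p" (0 to 1); they miss things now and then, are a little off and sometimes report something else, mostly with a low value. They report only what shows in the picture. A call takes as long as a camera call. They do not tell look-alikes from the thing itself.
- spot_in(query, camera): "centre" ([x, y, z] in m, in world coordinates, good to about 4 mm: the middle of the surface that is visible of it).
- cut_out(query, camera): "pixels" (400x640 bool, what is visible of it).
- spot_point(query, camera): "centre" ([x, y, z] in m, in world coordinates, good to about 4 mm: a listed point, or the origin of a listed thing).
The state is a dict: "t": time; "q": joint angles; "joint_vel": joint speeds; "joint_torque": joint torques, N m; "eef_pos": TCP position; "tool_rot": TCP orientation; "contact_force": force on the tool from outside, world axes, zero at the start; "torque": the same for the moment, N m; "gripper_width": opening from 0.0 (shut) to 1.0 (fully open).
Only numpy, scipy, OpenCV 4.12 (cv2) and the standard library are available. Lean on these libraries where they do the work, as an engineer would, in place of code of your own. Each camera call takes 0.05 s, during which the arm holds its last target.

TASK

Pack the hot-food carrier for delivery: stand the deep covered pan upright inside it, let its heavy lid down gently without letting it drop, swing the latch's wire loop over the keeper hook on the lid's front edge, and then press the latch lever all the way down so that the lid is pulled tight on its seal and stays so. Leave the shallow pan and everything else on the table where it is.

Things in the scene. Friction and masses are not known exactly. Their poses are not given: they have to be found in the camera images.
- carrier: Grey insulated box fixed to the table, open at the top: outside 190 (its x) by 240 (its y) by 150 mm high, walls and floor 12 mm thick, inside 166 by 216 mm. Origin: centre of its underside; x points from the front (latch side) to the back (lid hinge side), z up. Its front is turned roughly towards the robot's right (world -y).
- deep_pan: The deeper of two covered steel food pans, loose, about 0.6 kg: 150 (its x) by 110 (its y) by 80 mm high; on its flat cover a strap handle along its x, 90 mm long, 14 wide, 10 thick, its middle 105 mm above the pan's underside. Origin: centre of its underside. It fits the carrier only with its long side along the carrier's y, with 28 mm to spare on each side along x, 33 mm along y.
- lid (a joint): Hinge angle of the lid in rad: 0 pressed fully tight, 0.03 lying by its weight on the springy seal (front edge 6 mm high), about 1.62 at the start (open, leaning back on its stop). The lid is a slab 190 by 240 by 20 mm, 0.45 kg, and falls shut by itself from about 1.4 down unless held. Pulling it tight takes about 16 N at the front edge.
- lid_handle (a point): Middle of the round steel bar handle on top of the lid near its front edge: 12 mm thick, 120 mm long along the carrier's y, on two end posts. With the lid shut it is 160 mm in front of the hinge axis and 88 mm above it, 68 mm off the lid's upper face; with the lid open it stands behind the lid. The point's axes turn with the lid.
- lid_hinge (a point): Point on the lid's hinge axis, which runs along the carrier's y: at x = +95 mm, y = 0, z = 151 mm of the carrier.
- keeper (a point): Seat of the keeper, a steel hook 22 mm wide amid the lid's front edge: it sticks 24 mm out to the front, with a groove 9 mm wide across it behind an upturned lip 4 mm thick whose top is 6 mm above this point. The middle of the loop's cross bar lies here when drawn home in the groove: 17 mm in front of the lid's front face, 207 mm from the hinge, 14 mm above the lid's underside.
- lever (a joint): Angle of the latch lever in rad: 0 pressed fully down, about 1.75 at the start. Its plate, 36 mm wide, 8 mm thick (12 near the end), reaching 76 mm from the pivot, stands out to the front from straight down by this angle + 0.5: at 0 it still slants out 0.5 rad, at the start it points out and up. It stays where left (friction 0.12 N m) and goes over centre at about 0.15.
- lever_pivot (a point): The lever's pivot: 26 mm in front of the middle of the carrier's front face, 115 mm above the table; its axis runs along the carrier's y.
- lever_tip (a point): Middle of the free end of the lever's plate, 76 mm from the pivot.
- loop (a joint): Angle of the wire loop against the lever in rad; this minus the lever's is the loop's lean out to the front from vertical. At the start it leans out 0.45 to 0.65 rad against its stop (2.3). It swings freely: with the lid down and the lever still up (above 1.6), pushed in past upright it falls in by its weight and rests behind the lip on the keeper's root (about 1.1 to 1.3).
- loop_bar (a point): Middle of the loop's cross bar. The loop is 6 mm steel wire, 58 mm wide, hinged on a pin on the lever 20 mm from the pivot; the pin lies straight below the pivot when the lever is at 0 and swings out and up with it. The cross bar is 71 mm from that pin.
- loop_tab (a point): Middle of the finger tab that stands on from the middle of the cross bar away from the pin: 22 mm wide along the carrier's y, 6 mm thick, 26 mm long; this point is 16 mm beyond the cross bar. Held or pushed by it, the loop swings about its pin.
- shallow_pan: The shallow covered pan, to be left alone: as the deep one in every other way, but only 40 mm high, its handle 65 mm above its underside. Origin: centre of its underside.
- mug: White mug, 76 mm wide, 90 mm high, bystander.
- jug: White plastic measuring jug, 100 mm wide, 130 mm high, bystander.
- bowl: Steel bowl, 190 mm wide, 75 mm high, bystander.
- spatula: Spatula with black handle, 240 mm long, lying flat, bystander.
- spice_jar: Amber glass jar with black cap, 52 mm wide, 100 mm high, bystander.
- butter_carton: White carton, 120 by 65 by 65 mm, bystander.
There are look-alikes about, which are no part of the job. What is shaped like the deep_pan but green is not meant.

How it is judged:
On the way, in this order (a step that is already met when the one before it is completed fails the run):
1. the deep pan stands inside the open carrier (x of deep_pan in the frame of carrier between -0.035 and 0.035 m and y of deep_pan in the frame of carrier between -0.045 and 0.045 m and z of deep_pan in the frame of carrier below 0.02 m and angle between deep_pan's own z axis and vertical below 0.1 rad and linear speed of deep_pan below 0.03 m/s and value of joint lid above 0.5 rad), for 0.2 s.
2. the lid is down on its seal (value of joint lid below 0.06 rad), for 0.2 s.
3. the loop's cross bar is behind the keeper's lip, the lever still up (x of loop_bar in the frame of keeper between -0.004 and 0.035 m and z of loop_bar in the frame of keeper between -0.006 and 0.03 m and value of joint lever above 0.6 rad and value of joint lid below 0.06 rad), for 0.2 s.
4. the lever is down and the lid drawn tight (value of joint lever below 0.12 rad and value of joint lid below 0.013 rad), for 0.2 s.
At the end, for the whole second after the job is handed in: The deep pan stands upright (within 0.1 rad) on the floor inside the carrier; the lid is drawn tight (below 0.013 rad), the loop's cross bar lies in the keeper (within 10 mm of its seat) and the lever is fully down (below 0.12 rad), and all stays so when let go (all of step 4 and x of deep_pan in the frame of carrier between -0.035 and 0.035 m and y of deep_pan in the frame of carrier between -0.045 and 0.045 m and z of deep_pan in the frame of carrier below 0.02 m and angle between deep_pan's own z axis and vertical below 0.1 rad and linear speed of deep_pan below 0.03 m/s and distance between loop_bar and keeper below 0.01 m); the robot touches nothing.
It fails at once if the lid drops (closes faster than 2 rad/s) (velocity of joint lid below -2 rad/s).
It fails at once if the deep pan is tipped over (angle between deep_pan's own z axis and vertical above 0.6 rad).
It fails at once if the shallow pan or another bystander is displaced by more than 40 mm (distance of any of shallow_pan, mug, jug, bowl, spatula, spice_jar, butter_carton from where it was at the start of the episode above 0.04 m).
It also fails if it takes over 72 s, if anything falls off the work surface, if the arm or the gripper's body presses on something with over 40 N, if the wrist force passes 120 N, or if a joint passes its speed limit or range.

## Working session

There is one attempt and no reset: what is moved stays moved. The work goes in short steps, Python scripts to look and compute and a tool call to move; the robot and the scene stay as the last step left them, time stands still between calls to the robot, and variables do not carry over. Pictures are saved under pics/ and viewed, and the job is handed in when it is done.

Besides the shell and the picture viewer there is one more tool, called after "Emit:" as name([rows], argument=value, ...), one row to a line, values as JSON. move_arm: Moves the arm, as the interface text tells. Its arguments: {"type":"object","properties":{"gripper":{"type":"array","items":{"type":"number"}},"xyz":{"type":"array","items":{"type":"array","items":{"type":"number"}}},"twist":{"type":"array","items":{"type":"number"}},"squeeze":{"type":"number"}},"required":["gripper","xyz","twist"]}

```bash
mkdir -p pics; ls; python3 - <<'E'
from station import *
import cv2
o=get_obs(); print(o['t'],o['eef_pos'],o['tool_rot'],o['gripper_width'])
for c in ['scene','side','wrist']:
    r=read_camera(c); cv2.imwrite(f'pics/{c}0.png',r['pixels'][:,:,::-1])
    print(c,r['fx'],r['cx'],r['cy'],r['R'],r['t'])
E
```

```text
pics
0.0 [ 0.24631185 -0.62796153  0.30292736] [-8.77963660e-04  9.82582217e-01  1.85826151e-01 -2.39693297e-04] 1.0021125387311678
scene 466.5629433483505 324.17408889670565 197.8793016918768 [[ 0.72439231  0.68936339 -0.0058212 ]
 [ 0.57300045 -0.60676863 -0.55091043]
 [-0.38330961  0.39573974 -0.83454407]] [-0.34100909 -0.25226733  1.78352271]
side 474.80684627768943 316.59816570349415 200.69546732545447 [[-0.67068133 -0.74158295  0.01553309]
 [-0.54085596  0.47460016 -0.69442748]
 [ 0.50760358 -0.47414071 -0.71939502]] [0.31544077 0.42982275 1.46400923]
wrist 309.70691628693146 319.3470895964216 207.4854783981943 [[ 0.3639908  -0.93139953 -0.00236892]
 [-0.88835068 -0.34792939  0.29963011]
 [-0.27989956 -0.10695817 -0.95405251]] [-0.67470943 -0.03843659  0.38069407]
```

View pics/scene0.png

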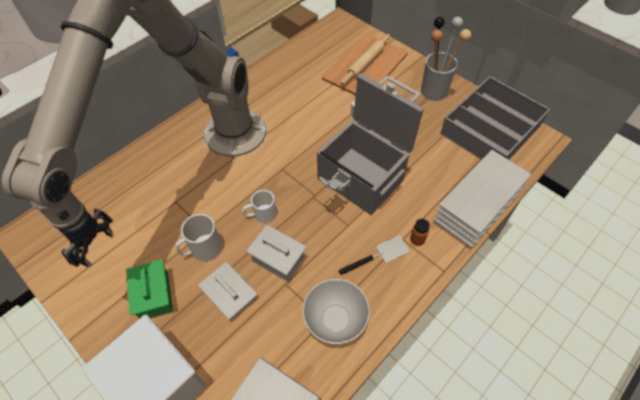

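View pics/side0.png

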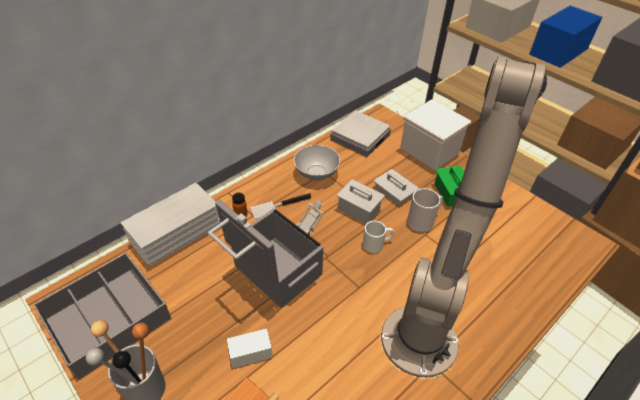

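```bash
python3 - <<'E'
from station import *
import numpy as np
for c in ['scene','side']:
    for q in ['carrier','deep_pan','shallow_pan','lid_handle','lid_hinge','keeper','lever_pivot','lever_tip','loop_bar','loop_tab','mug','jug','bowl','spatula','spice_jar','butter_carton']:
        print(c,q,[(np.round(d['centre'],3).tolist(),round(d['p'],2)) for d in spot_point(q,c)][:4])
E
```

```text
scene carrier [([0.501, 0.16, 0.004], 0.62), ([0.308, 0.412, -0.0], 0.41)]
scene deep_pan [([0.324, -0.6, -0.001], 0.83), ([0.511, -0.252, 0.001], 0.58)]
scene shallow_pan [([0.487, -0.44, -0.001], 0.64), ([0.788, 0.107, 0.002], 0.39)]
scene lid_handle [([0.484, 0.351, 0.303], 0.65)]
scene lid_hinge [([0.489, 0.257, 0.151], 0.81)]
scene keeper [([0.489, 0.28, 0.359], 0.72)]
scene lever_pivot [([0.503, 0.039, 0.117], 0.53)]
scene lever_tip [([0.503, -0.018, 0.16], 0.55)]
scene loop_bar [([0.502, -0.021, 0.173], 0.61), ([0.506, -0.031, 0.187], 0.21)]
scene loop_tab [([0.769, -0.272, 0.001], 0.36)]
scene mug [([0.35, -0.17, -0.002], 0.62)]
scene jug [([0.309, -0.388, 0.005], 0.68), ([0.502, -0.021, 0.175], 0.32)]
scene bowl [([0.773, -0.272, -0.0], 0.65)]
scene spatula [([0.718, -0.046, -0.0], 0.77)]
scene spice_jar [([0.788, 0.104, 0.0], 0.66), ([0.309, 0.412, 0.003], 0.31)]
scene butter_carton [([0.502, -0.021, 0.172], 0.66), ([0.312, 0.412, 0.004], 0.46), ([0.488, 0.257, 0.152], 0.42)]
side carrier []
side deep_pan [([0.321, -0.599, -0.0], 0.92), ([0.511, -0.254, -0.001], 0.85), ([0.313, -0.384, -0.001], 0.36)]
side shallow_pan [([0.484, -0.438, -0.004], 0.98)]
side lid_handle [([0.491, 0.159, 0.002], 0.67), ([0.483, 0.354, 0.305], 0.57)]
side lid_hinge [([0.489, 0.252, 0.151], 0.74)]
side keeper [([0.485, 0.28, 0.356], 0.6)]
side lever_pivot [([0.503, 0.041, 0.116], 0.7), ([0.353, -0.169, 0.001], 0.66)]
side lever_tip [([0.508, -0.026, 0.157], 0.76)]
side loop_bar [([0.503, -0.019, 0.173], 0.43)]
side loop_tab [([0.485, 0.254, 0.153], 0.64)]
side mug [([0.358, -0.17, 0.002], 0.57)]
side jug [([0.308, -0.383, -0.003], 0.78)]
side bowl [([0.772, -0.272, 0.001], 0.96)]
side spatula [([0.725, -0.04, 0.0], 0.6)]
side spice_jar [([0.787, 0.104, -0.0], 0.58)]
side butter_carton [([0.308, 0.413, 0.003], 0.89)]
```

Candidates for deep_pan in the scene picture: the green one at (150,288), which is excluded; the tall steel one at (275,252); and the low steel one at (228,290). The tall steel pan fits the description. I'll confirm this in a crop and measure its yaw.

```bash
cat > h.py <<'E'
from station import *
import numpy as np, cv2
from scipy.spatial.transform import Rotation as Ro
def proj(r,X):
    c=r['R']@np.asarray(X,float)+r['t']; return np.array([r['fx']*c[0]/c[2]+r['cx'],r['fy']*c[1]/c[2]+r['cy']])
def unproj(r,uv,z):
    d=np.array([(uv[0]-r['cx'])/r['fx'],(uv[1]-r['cy'])/r['fy'],1.]); R=np.array(r['R']);C=-R.T@r['t'];d=R.T@d
    return C+d*(z-C[2])/d[2]
def pose():
    o=get_obs(); w,x,y,z=o['tool_rot']; return np.array(o['eef_pos']),Ro.from_quat([x,y,z,w]).as_matrix()
def rel(p,yaw=None):
    "shift in tool cm to reach world tcp p; twist to bring tool x to yaw (deg)"
    e,R=pose(); s=R.T@(np.asarray(p)-e)*100
    cur=np.degrees(np.arctan2(R[1,0],R[0,0])); tw=None
    # tool z down: positive twist lowers yaw
    if yaw is not None: tw=np.radians((cur-yaw+90)%180-90)
    print('shift',s.round(2),'twist',tw,'curyaw',cur.round(2))
def crop(r,name,u0,v0,u1,v1,k=4):
    cv2.imwrite('pics/'+name+'.png',cv2.resize(r['pixels'][v0:v1,u0:u1,::-1],None,fx=k,fy=k,interpolation=cv2.INTER_CUBIC))
E
python3 - <<'E'
from h import *
r=read_camera('scene'); s=read_camera('side')
crop(r,'pan_s',190,215,320,325,6)
crop(s,'pan_d',330,165,430,225,8)
crop(r,'car_s',310,60,430,215,3)
for c,rr in (('scene',r),('side',s)):
  for d in cut_out('deep_pan',c):
    m=d['pixels']; ys,xs=np.nonzero(m); print(c,d['p'],xs.mean(),ys.mean(),len(xs),cv2.minAreaRect(np.c_[xs,ys].astype(np.float32)))
E
```

```text
scene 0.65 148.73101265822785 289.121157323689 2212 ((147.80715942382812, 288.9815368652344), (55.35567092895508, 43.869964599609375), 80.21759033203125)
scene 0.64 276.8910788381743 252.20591286307055 1928 ((276.5730285644531, 251.48313903808594), (52.78789138793945, 40.06791305541992), 32.0053825378418)
side 0.59 359.3732129420617 200.0165537998495 1329 ((358.441162109375, 199.7352752685547), (44.17647171020508, 34.05882263183594), 28.072484970092773)
side 0.34 316.54716981132077 210.47169811320754 53 ((316.0, 214.0), (24.0, 6.0), 90.0)
```

View pics/pan_s.png

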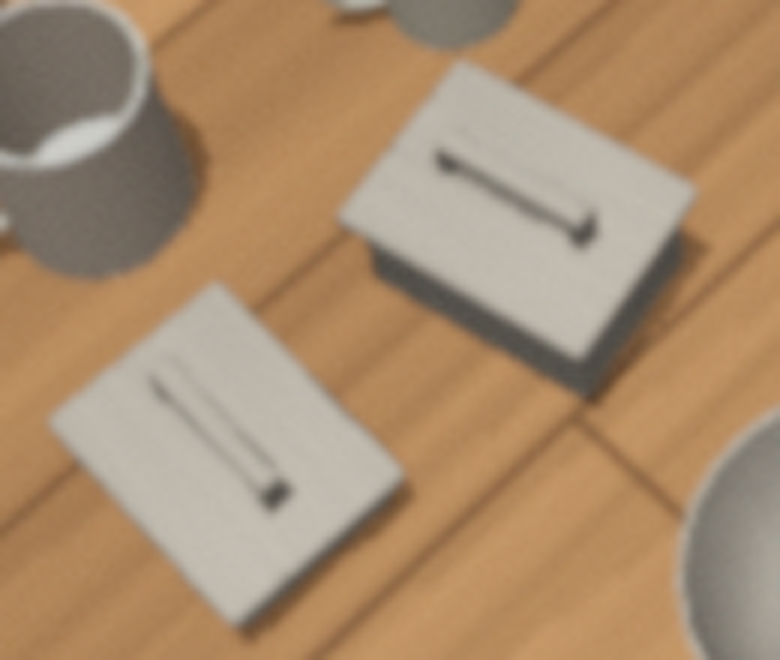

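View pics/pan_d.png

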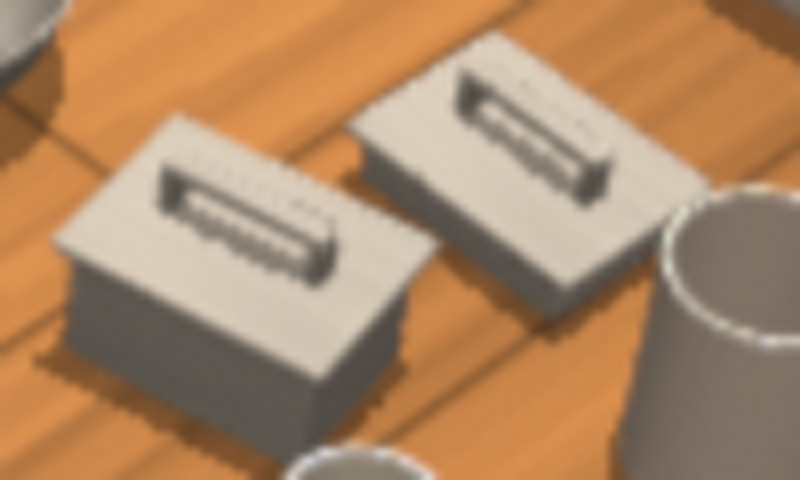

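View pics/car_s.png

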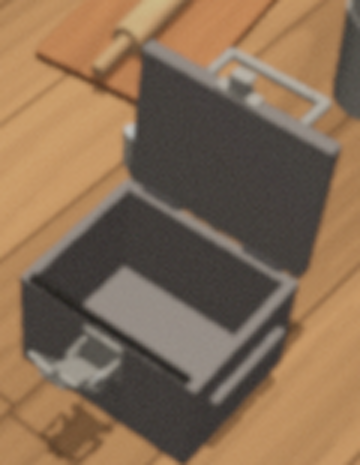

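The upper-right pan in the scene crop, (275,252), clearly has the tall side walls, so it is the deep pan. The lower-left one is the shallow pan. Next is the pan's yaw from the cover corners.

```bash
python3 - <<'E'
from h import *
r=read_camera('scene'); s=read_camera('side')
for rr,cs in ((r,[(190+u/6,215+v/6) for u,v in [(342,215),(462,62),(695,188),(585,360)]]),(s,[(330+u/8,165+v/8) for u,v in [(53,243),(178,113),(440,243),(318,378)]])):
  P=np.array([unproj(rr,c,0.080) for c in cs])[:,:2]; print(P.round(3).tolist(),P.mean(0))
  for i in range(4):
    d=P[(i+1)%4]-P[i]; print(np.linalg.norm(d).round(3),np.degrees(np.arctan2(d[1],d[0])).round(1))
print([np.round(proj(r,(*p,.110)),1) for p in [(.511,-.253)]])
rel([.511,-.253,.35])
E
```

```text
[[0.456, -0.323], [0.434, -0.221], [0.574, -0.189], [0.602, -0.293]] [ 0.51639999 -0.25648324]
0.104 102.0
0.144 12.6
0.108 -75.2
0.149 -168.6
[[0.566, -0.186], [0.59, -0.293], [0.446, -0.323], [0.424, -0.217]] [ 0.50630789 -0.25470568]
0.11 -77.4
0.147 -168.3
0.108 101.5
0.145 12.3
[array([275.4, 242.5])]
shift [ 38.33 -25.29  -4.61] twist None curyaw 21.41
```

Emit:
move_arm([
  [3.4, -2.2, 0],
  [6.8, -4.4, 0],
  [10.2, -6.6, 0],
  [13.6, -8.8, 0],
  [17, -11, 0],
], gripper=[1, 1, 1, 1, 1], twist=[0, 0, 0, 0, 0])

```text
t: 2.47
eef_pos: [0.3654, -0.4623, 0.3041]
tool_rot: [0.0, 0.983, 0.186, 0.0]
contact_force: [1.0, -0.4, 0.3]
gripper_width: 1.004
```

Emit:
move_arm([
  [3.4, -2.2, 0],
  [6.8, -4.4, 0],
  [10.2, -6.6, 0],
  [13.6, -8.8, 0],
  [17, -11, 0],
], gripper=[1, 1, 1, 1, 1], twist=[0.03, 0.06, 0.1, 0.13, 0.164])

```text
t: 2.88
eef_pos: [0.4835, -0.2978, 0.3042]
tool_rot: [0.0, 0.995, 0.104, 0.0]
contact_force: [0.5, -0.6, -0.3]
gripper_width: 1.0
```

```bash
python3 - <<'E'
from h import *
rel([.511,-.254,.159],12)
r=read_camera('wrist');cv2.imwrite('pics/w1.png',r['pixels'][:,:,::-1])
print(get_obs()['t'],pose()[0])
for c in['scene','side']:print(spot_point('deep_pan',c))
E
```

```text
shift [ 3.59 -3.72 14.52] twist -0.0014196806477253191 curyaw 11.92
2.9333 [ 0.48949437 -0.28879546  0.30437813]
[{'centre': [0.5135, -0.253, 0.0002], 'p': 0.65}]
[{'centre': [0.5081, -0.2556, -0.0004], 'p': 0.68}, {'centre': [0.326, -0.6011, -0.0026], 'p': 0.63}]
```

View pics/w1.png

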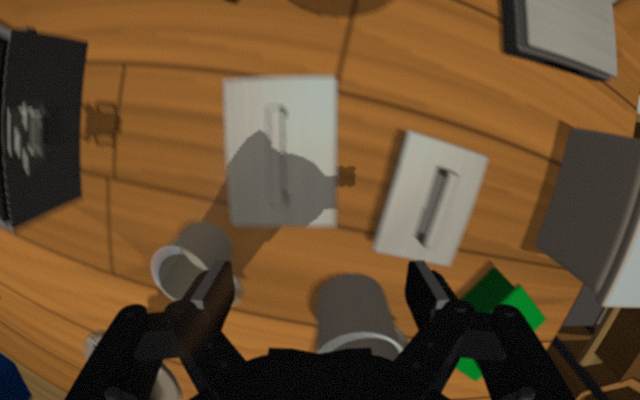

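The wrist view shows the pan handle around (277,155), aligned with the tool x axis. I'll move over the handle and stop above it.

Emit:
move_arm([
  [1.8, -1.9, 0],
  [3.7, -3.8, 0],
  [3.7, -3.8, 2],
  [3.7, -3.8, 4],
  [3.7, -3.8, 4],
], gripper=[1, 1, 1, 1, 1], twist=[0, 0, 0, 0, 0])

```text
t: 3.45
eef_pos: [0.5087, -0.2547, 0.2605]
tool_rot: [-0.001, 0.995, 0.104, -0.003]
contact_force: [-0.7, -0.0, -1.5]
gripper_width: 1.001
```

```bash
python3 - <<'E'
from h import *
rel([.511,-.254,.159],12)
r=read_camera('wrist');crop(r,'w2',200,50,440,350,2)
print(get_obs()['t'],pose()[0])
E
```

```text
shift [2.900e-01 1.000e-02 1.015e+01] twist -5.61699301948689e-05 curyaw 12.0
3.5 [ 0.50925748 -0.25531739  0.26225754]
```

View pics/w2.png

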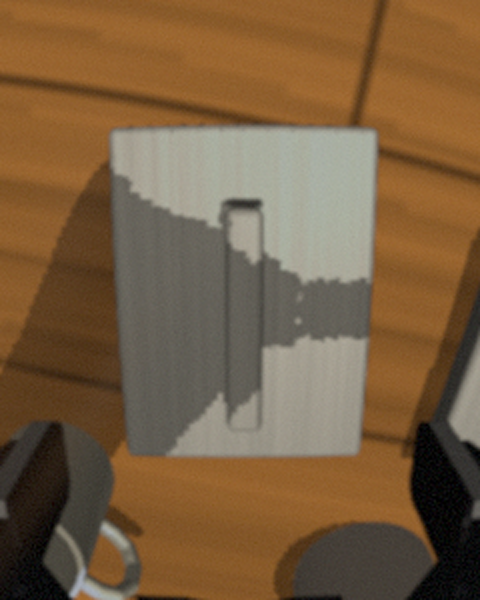

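Emit:
move_arm([
  [0.2, 0, 2.5],
  [0.2, 0, 5],
  [0.2, 0, 7.5],
  [0.2, 0, 9.5],
  [0.2, 0, 10.1],
], gripper=[1, 1, 1, 1, 1], twist=[0, 0, 0, 0, 0])

```text
t: 3.92
eef_pos: [0.5115, -0.255, 0.1612]
tool_rot: [-0.0, 0.995, 0.104, -0.002]
contact_force: [-0.1, 0.7, -0.3]
gripper_width: 0.999
```

Emit:
move_arm([
  [0, 0, 0],
  [0, 0, 0],
  [0, 0, 0],
  [0, 0, 0],
  [0, 0, 0],
], gripper=[0, 0, 0, 0, 0], twist=[0, 0, 0, 0, 0], squeeze=100)

```text
t: 4.33
eef_pos: [0.5135, -0.2545, 0.1642]
tool_rot: [0.001, 0.995, 0.105, 0.001]
contact_force: [-1.0, 0.1, 0.4]
gripper_width: 0.3
```

Emit:
move_arm([
  [0, 0, 0],
  [0, 0, 0],
  [0, 0, 0],
  [0, 0, 0],
  [0, 0, 0],
], gripper=[0, 0, 0, 0, 0], twist=[0, 0, 0, 0, 0])

```text
t: 4.75
eef_pos: [0.5135, -0.2547, 0.1639]
tool_rot: [0.001, 0.995, 0.105, 0.001]
contact_force: [-1.1, -0.4, 6.0]
gripper_width: 0.138
```

Emit:
move_arm([
  [0, 0, -0.5],
  [0, 0, -1.5],
  [0, 0, -3],
  [0, 0, -5],
  [0, 0, -7.5],
], gripper=[0, 0, 0, 0, 0], twist=[0, 0, 0, 0, 0])

```text
t: 5.17
eef_pos: [0.5114, -0.2534, 0.2372]
tool_rot: [-0.001, 0.994, 0.105, -0.002]
contact_force: [0.8, -0.8, -5.0]
gripper_width: 0.135
```

```bash
python3 - <<'E'
from h import *
o=get_obs();print(o['t'],o['contact_force'],o['gripper_width'],pose()[0])
r=read_camera('side');crop(r,'s3',300,100,460,260,4)
E
```

```text
5.1667 [ 0.842668   -0.77973123 -5.00521667] 0.13485756931234932 [ 0.5113781  -0.25335345  0.23717966]
```

View pics/s3.png

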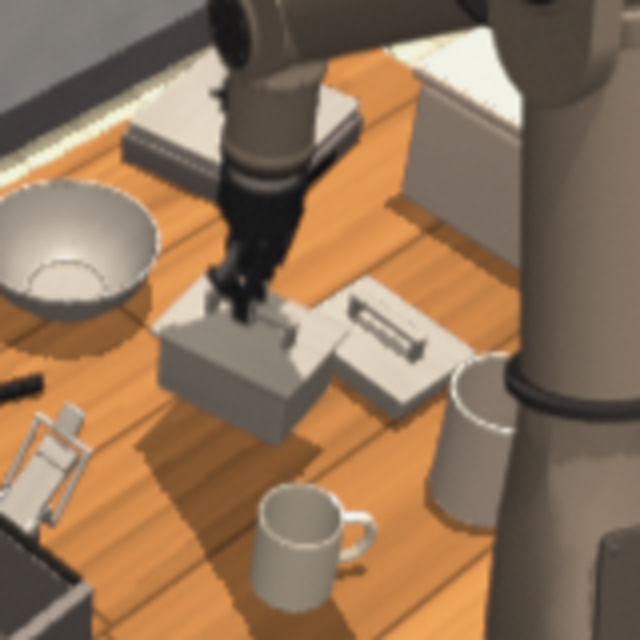

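The pan is held level, with the shallow pan and mug clear of it. Raising further, then moving towards the carrier.

Emit:
move_arm([
  [0, 0, -3.5],
  [0, 0, -7],
  [0, 0, -10.5],
  [0, 0, -14],
  [0, 0, -16.5],
], gripper=[0, 0, 0, 0, 0], twist=[0.03, 0.06, 0.09, 0.12, 0.145])

```text
t: 5.63
eef_pos: [0.5128, -0.2539, 0.4059]
tool_rot: [0.0, 0.999, 0.032, 0.001]
contact_force: [0.5, -0.3, -5.6]
gripper_width: 0.132
```

```bash
python3 - <<'E'
from h import *
for c in['scene','side']:
  for q in ['lid_hinge','lever_pivot','keeper','lid_handle','carrier']: print(c,q,[(np.round(d['centre'],4).tolist(),round(d['p'],2)) for d in spot_point(q,c)][:2])
rel([.495,.160,.40],3.7)
print(pose()[0])
E
```

```text
scene lid_hinge [([0.4878, 0.2577, 0.1518], 0.82), ([0.7901, 0.1038, 0.0046], 0.69)]
scene lever_pivot [([0.5013, 0.0398, 0.1132], 0.46)]
scene keeper [([0.4867, 0.2791, 0.3611], 0.58)]
scene lid_handle []
scene carrier [([0.4976, 0.1617, 0.0022], 0.8)]
side lid_hinge [([0.4882, 0.2523, 0.1485], 0.76), ([0.3117, -0.3828, -0.0015], 0.44)]
side lever_pivot [([0.5044, 0.0406, 0.1178], 0.58), ([0.4943, 0.1609, 0.0025], 0.5)]
side keeper [([0.5046, -0.0251, 0.1572], 0.66), ([0.4857, 0.278, 0.3584], 0.57)]
side lid_handle [([0.4811, 0.3517, 0.3077], 0.64), ([0.3545, -0.1693, -0.0018], 0.37)]
side carrier [([0.4943, 0.1593, 0.0015], 0.72)]
shift [  0.95 -41.42   0.17] twist 0.0004769329416525345 curyaw 3.73
[ 0.51248076 -0.25394986  0.40118875]
```

Emit:
move_arm([
  [0, -2.5, 0],
  [0.1, -6, 0],
  [0.2, -10, 0],
  [0.3, -14, 0],
  [0.4, -18, 0],
], gripper=[0, 0, 0, 0, 0], twist=[0, 0, 0, 0, 0])

```text
t: 6.55
eef_pos: [0.5047, -0.0727, 0.4023]
tool_rot: [-0.0, 0.999, 0.032, -0.0]
contact_force: [1.5, 0.4, -5.1]
gripper_width: 0.136
```

Emit:
move_arm([
  [0.1, -4, 0],
  [0.2, -8, 0],
  [0.3, -12, 0],
  [0.4, -16, 0],
  [0.5, -19.5, 0],
], gripper=[0, 0, 0, 0, 0], twist=[0, 0, 0, 0, 0])

```text
t: 6.97
eef_pos: [0.4968, 0.1234, 0.4026]
tool_rot: [-0.0, 0.999, 0.033, -0.0]
contact_force: [-0.1, 0.4, -4.8]
gripper_width: 0.138
```

Emit:
move_arm([
  [0, -2, 0],
  [0.1, -3.5, 0],
  [0.1, -3.9, 0],
  [0.1, -3.9, 0],
  [0.1, -3.9, 0],
], gripper=[0, 0, 0, 0, 0], twist=[0, 0, 0, 0, 0])

```text
t: 7.38
eef_pos: [0.4962, 0.1583, 0.4024]
tool_rot: [0.001, 0.999, 0.032, -0.0]
contact_force: [-0.2, -1.0, -5.9]
gripper_width: 0.139
```

```bash
python3 - <<'E'
from h import *
rel([.495,.160,.18],3.8)
r=read_camera('scene');crop(r,'s4',290,0,450,220,3)
print(get_obs()['t'],pose()[0])
for c in['scene','side']:print(spot_point('deep_pan',c))
E
```

```text
shift [-0.09 -0.2  22.24] twist -0.0025558794563001206 curyaw 3.65
7.4333 [0.49638101 0.15780884 0.40249224]
[{'centre': [0.4934, 0.1584, 0.2405], 'p': 0.74}, {'centre': [0.3272, -0.6003, -0.0017], 'p': 0.57}, {'centre': [0.7197, -0.0453, -0.0005], 'p': 0.2}]
[]
```

View pics/s4.png

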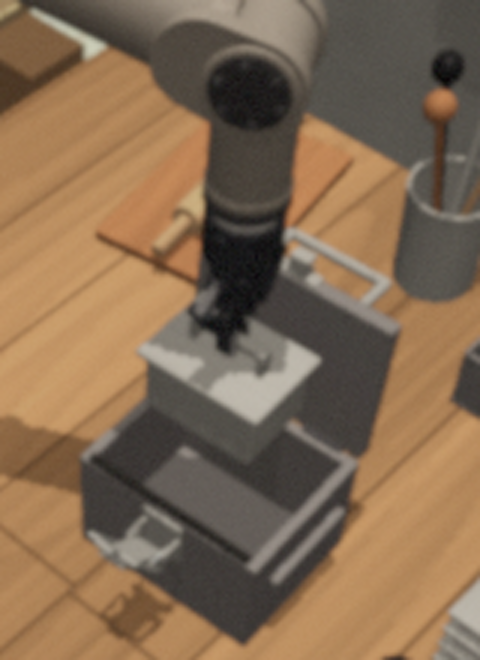

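The pan hangs centred above the carrier opening, with the lid and latch clear. Lowering it.

Emit:
move_arm([
  [0, -0.1, 2],
  [0, -0.2, 5],
  [0, -0.2, 8],
  [0, -0.2, 11],
  [0, -0.2, 14],
], gripper=[0, 0, 0, 0, 0], twist=[0, 0, 0, 0, 0])

```text
t: 7.95
eef_pos: [0.4963, 0.1603, 0.2619]
tool_rot: [0.0, 1.0, 0.031, 0.0]
contact_force: [1.5, 0.3, -6.2]
gripper_width: 0.135
```

Emit:
move_arm([
  [0, 0, 2.5],
  [0, 0, 5],
  [0, 0, 7],
  [0, 0, 8],
  [0, 0, 8.4],
], gripper=[0, 0, 0, 0, 0], twist=[0, 0, 0, 0, 0])

```text
t: 8.37
eef_pos: [0.4956, 0.1604, 0.1774]
tool_rot: [0.001, 0.999, 0.032, -0.001]
contact_force: [0.3, 0.5, -5.6]
gripper_width: 0.135
```

Emit:
move_arm([
  [0, 0, 0],
  [0, 0, 0.15],
  [0, 0, 0.15],
  [0, 0, 0.15],
], gripper=[0, 0, 0, 0], twist=[0, 0, 0, 0])

```text
t: 8.7
eef_pos: [0.4967, 0.1618, 0.1786]
tool_rot: [-0.0, 0.999, 0.032, 0.001]
contact_force: [0.1, -0.3, -5.4]
gripper_width: 0.136
```

Emit:
move_arm([
  [0, 0, 0.1],
  [0, 0, 0.2],
  [0, 0, 0.3],
  [0, 0, 0.3],
  [0, 0, 0.3],
], gripper=[0, 0, 0, 0, 0], twist=[0, 0, 0, 0, 0])

```text
t: 9.12
eef_pos: [0.4964, 0.1616, 0.1759]
tool_rot: [0.0, 0.999, 0.032, 0.001]
contact_force: [-4.1, -3.3, 9.0]
gripper_width: 0.136
```

Contact: the force now points up. Opening the gripper.

Emit:
move_arm([
  [0, 0, 0],
  [0, 0, 0],
  [0, 0, 0],
  [0, 0, 0],
  [0, 0, 0],
], gripper=[0.2, 0.3, 0.5, 0.5, 0.5], twist=[0, 0, 0, 0, 0])

```text
t: 9.53
eef_pos: [0.4961, 0.1617, 0.1745]
tool_rot: [-0.0, 0.999, 0.032, 0.0]
contact_force: [-0.6, -0.9, -0.3]
gripper_width: 0.498
```

Emit:
move_arm([
  [0, 0, -1],
  [0, 0, -3],
  [0, 0, -6],
  [0, 0, -10],
  [0, 0, -14],
], gripper=[0.5, 0.5, 0.5, 0.5, 0.5], twist=[0, 0, 0, 0, 0])

```text
t: 9.95
eef_pos: [0.4952, 0.1615, 0.3161]
tool_rot: [0.0, 0.999, 0.033, -0.001]
contact_force: [0.4, -0.2, 1.0]
gripper_width: 0.499
```

Emit:
move_arm([
  [0, 0, -3.5],
  [0, 0, -7],
  [0, 0, -10],
  [0, 0, -13],
  [0, 0, -15],
], gripper=[0.5, 0.5, 0.5, 0.5, 0.5], twist=[0, 0, 0, 0, 0])

```text
t: 10.37
eef_pos: [0.4959, 0.162, 0.4686]
tool_rot: [-0.001, 0.999, 0.033, 0.002]
contact_force: [0.4, 0.7, -0.8]
gripper_width: 0.497
```

```bash
python3 - <<'E'
from h import *
r=read_camera('scene');crop(r,'s5',290,0,450,220,3)
print(get_obs()['t'],pose()[0],get_obs()['gripper_width'])
for c in['scene','side','wrist']:
  for q in ['deep_pan','lid_handle','keeper','lid_hinge']:print(c,q,[(np.round(d['centre'],4).tolist(),round(d['p'],2)) for d in spot_point(q,c)][:2])
E
```

```text
10.4167 [0.496774   0.16248903 0.47181142] 0.5007198204825387
scene deep_pan [([0.4927, 0.1632, 0.0115], 0.86), ([0.3216, -0.5945, -0.001], 0.65)]
scene lid_handle [([0.4837, 0.3522, 0.3065], 0.74), ([0.5063, -0.0325, 0.1898], 0.74)]
scene keeper [([0.4838, 0.2784, 0.3603], 0.6)]
scene lid_hinge [([0.4866, 0.2554, 0.153], 0.85)]
side deep_pan []
side lid_handle [([0.4811, 0.3517, 0.3077], 0.64), ([0.3545, -0.1693, -0.0018], 0.37)]
side keeper [([0.5046, -0.0251, 0.1572], 0.66), ([0.4857, 0.278, 0.3584], 0.57)]
side lid_hinge [([0.4882, 0.2523, 0.1485], 0.76), ([0.3117, -0.3828, -0.0015], 0.44)]
wrist deep_pan [([0.5123, -0.2577, -0.0032], 0.93), ([0.5035, -0.024, 0.1602], 0.73)]
wrist lid_handle []
wrist keeper [([0.4852, -0.4404, -0.0005], 0.33)]
wrist lid_hinge [([0.5103, -0.2555, -0.0027], 0.3)]
```

View pics/s5.png

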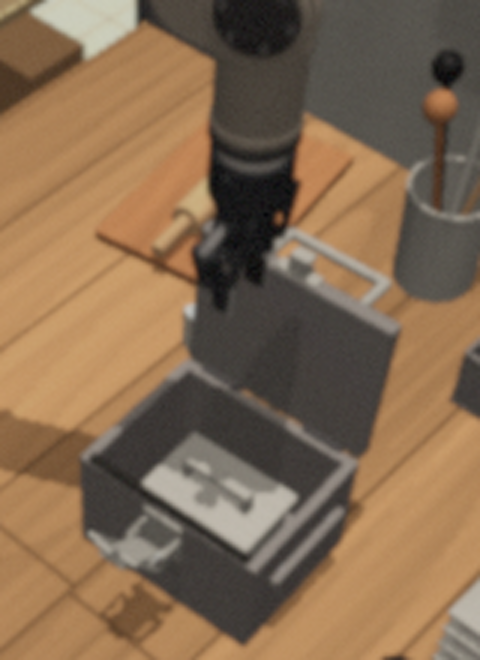

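The pan sits inside the carrier at about (0.493,0.163,0.012). Next is the lid handle; first I'm checking that the utensil pot behind it is clear.

```bash
python3 - <<'E'
from h import *
r=read_camera('scene');print(unproj(r,(438,93),0.0),unproj(r,(438,22),.2))
rel([.482,.3505,.472],3.8); rel([.482,.3505,.3605],3.8)
E
```

```text
[0.44060218 0.70132706 0.        ] [0.30343316 0.82385334 0.2       ]
shift [ -0.17 -18.94  -0.79] twist -0.001390479488146429 curyaw 3.72
shift [ -0.16 -18.94  10.36] twist -0.001390479488146429 curyaw 3.72
```

Emit:
move_arm([
  [0, -3, 0],
  [0, -7, 0],
  [0, -11, 0],
  [0, -15, 0],
  [-0.1, -18.9, 0],
], gripper=[0.5, 0.5, 0.5, 0.5, 0.5], twist=[0, 0, 0, 0, 0])

```text
t: 11.48
eef_pos: [0.4825, 0.3519, 0.4644]
tool_rot: [-0.0, 0.999, 0.032, 0.0]
contact_force: [0.6, 0.2, 0.1]
gripper_width: 0.501
```

Emit:
move_arm([
  [0, 0, 0],
  [0, 0, 0],
  [0, 0, 2],
  [0, 0, 4],
  [0, 0, 5],
], gripper=[0.5, 0.5, 0.5, 0.5, 0.5], twist=[0, 0, 0, 0, 0])

```text
t: 11.9
eef_pos: [0.4831, 0.3482, 0.4121]
tool_rot: [0.001, 1.0, 0.031, -0.001]
contact_force: [-0.8, -1.2, -0.9]
gripper_width: 0.498
```

```bash
python3 - <<'E'
from h import *
r=read_camera('scene');crop(r,'s6',310,0,470,200,4)
r=read_camera('wrist');crop(r,'w6',120,100,520,400,2)
r=read_camera('side');crop(r,'d6',150,100,330,300,4)
rel([.482,.3505,.3605],3.8); print(pose()[0],get_obs()['contact_force'])
for c in['scene','side','wrist']:
  for q in ['lid_handle','keeper']:print(c,q,[(np.round(d['centre'],4).tolist(),round(d['p'],2)) for d in spot_point(q,c)][:2])
E
```

```text
shift [-0.09 -0.16  5.36] twist -0.003035164958327438 curyaw 3.63
[0.48308669 0.34902948 0.41408728] [-0.52504465  0.27989044 -0.15097573]
scene lid_handle [([0.4842, 0.3542, 0.3054], 0.82)]
scene keeper [([0.4852, 0.28, 0.3603], 0.6)]
side lid_handle [([0.4823, 0.3504, 0.3068], 0.67)]
side keeper [([0.4858, 0.2772, 0.3581], 0.58)]
wrist lid_handle [([0.4797, 0.3505, 0.3054], 0.63)]
wrist keeper [([0.4849, 0.2771, 0.3574], 0.83)]
```

View pics/w6.png

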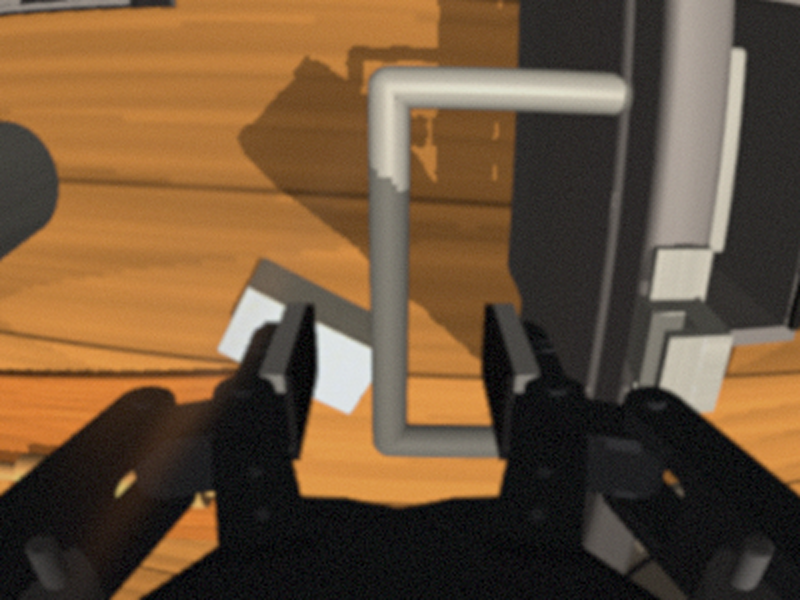

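View pics/d6.png

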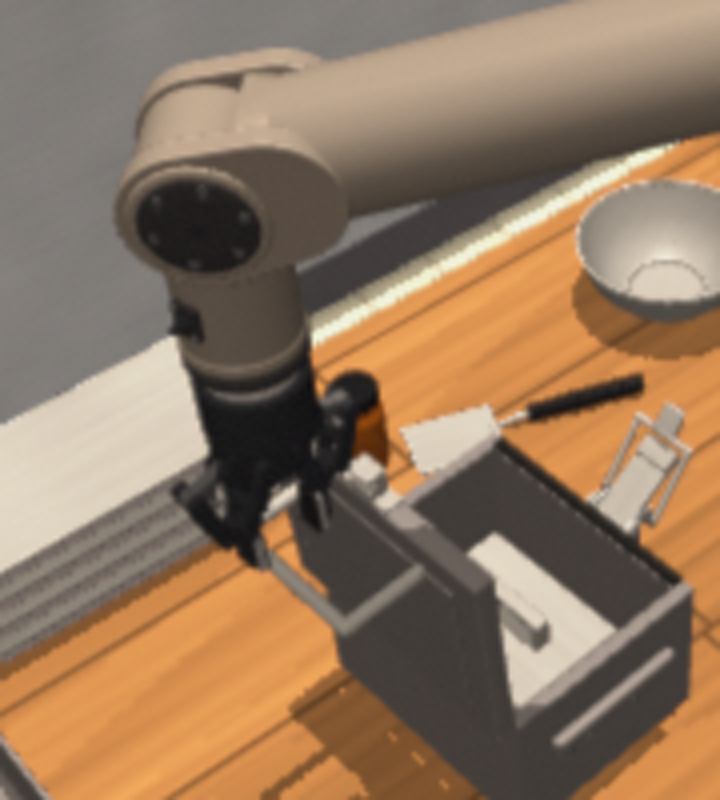

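The bar lies between the open fingers and the lid edge is clear. Descending the last 5 cm and closing.

Emit:
move_arm([
  [0, -0.1, 1.5],
  [-0.1, -0.1, 3],
  [-0.1, -0.1, 4.5],
  [-0.1, -0.1, 5.4],
  [-0.1, -0.1, 5.4],
], gripper=[0.5, 0.5, 0.5, 0.5, 0.5], twist=[0, 0, 0, 0, 0])

```text
t: 12.77
eef_pos: [0.4812, 0.3505, 0.3586]
tool_rot: [0.001, 0.999, 0.032, -0.001]
contact_force: [0.1, -0.8, 0.1]
gripper_width: 0.503
```

Emit:
move_arm([
  [0, 0, 0],
  [0, 0, 0],
  [0, 0, 0],
  [0, 0, 0],
  [0, 0, 0],
], gripper=[0.3, 0.2, 0.1, 0, 0], twist=[0, 0, 0, 0, 0], squeeze=50)

```text
t: 13.18
eef_pos: [0.4821, 0.3508, 0.3617]
tool_rot: [0.0, 0.999, 0.032, 0.001]
contact_force: [-1.2, -4.8, 5.7]
gripper_width: 0.118
```

Emit:
move_arm([
  [0, 0, 0],
  [0, 0, 0],
  [0, 0, 0],
], gripper=[0, 0, 0], twist=[0, 0, 0])

```text
t: 13.43
eef_pos: [0.4821, 0.3507, 0.3617]
tool_rot: [0.0, 0.999, 0.032, 0.001]
contact_force: [-1.4, -3.7, 5.8]
gripper_width: 0.121
```

```bash
python3 - <<'E'
from h import *
o=get_obs(); print(o['t'],pose()[0],o['contact_force'],o['gripper_width'])
th0=1.62
e=pose()[0]
f0=lambda t:(.160*np.cos(t)-.088*np.sin(t), .160*np.sin(t)+.088*np.cos(t))
a,b=f0(th0)
prev=None
for t in [1.62,1.5,1.35,1.2,1.05,.9,.75,.6,.5,.4,.3,.2,.15,.1,.06,.03]:
    u,v=f0(t); print(t,'toolY',round((u-a)*100,2),'toolZ',round(-(v-b)*100,2))
E
```

```text
13.4333 [0.48209414 0.35073468 0.36166632] [-1.35341985 -3.69206838  5.80306507] 0.12141589508054892
1.62 toolY 0.0 toolZ -0.0
1.5 toolY 1.93 toolZ -1.03
1.35 toolY 4.49 toolZ -1.99
1.2 toolY 7.17 toolZ -2.55
1.05 toolY 9.9 toolZ -2.71
0.9 toolY 12.63 toolZ -2.46
0.75 toolY 15.28 toolZ -1.8
0.6 toolY 17.81 toolZ -0.75
0.5 toolY 19.4 toolZ 0.15
0.4 toolY 20.89 toolZ 1.21
0.3 toolY 22.26 toolZ 2.41
0.2 toolY 23.51 toolZ 3.74
0.15 toolY 24.08 toolZ 4.46
0.1 toolY 24.62 toolZ 5.19
0.06 toolY 25.02 toolZ 5.8
0.03 toolY 25.31 toolZ 6.27
```

```bash
python3 - <<'E'
import numpy as np
f0=lambda t:np.array((.160*np.cos(t)-.088*np.sin(t), -.160*np.sin(t)-.088*np.cos(t)))*100
ths=[1.60,1.56,1.51,1.45,1.39]+[1.39-.06*i for i in range(1,21)]+[.15,.11,.08,.05,.03]
t0=1.62
for i in range(0,len(ths),5):
    print(round(t0,2),[list((f0(t)-f0(t0)).round(2)) for t in ths[i:i+5]]); t0=ths[i+4]
E
```

```text
1.62 [[np.float64(0.31), np.float64(-0.19)], [np.float64(0.95), np.float64(-0.55)], [np.float64(1.76), np.float64(-0.96)], [np.float64(2.77), np.float64(-1.4)], [np.float64(3.8), np.float64(-1.77)]]
1.39 [[np.float64(1.05), np.float64(-0.32)], [np.float64(2.12), np.float64(-0.57)], [np.float64(3.19), np.float64(-0.75)], [np.float64(4.28), np.float64(-0.88)], [np.float64(5.38), np.float64(-0.93)]]
1.09 [[np.float64(1.1), np.float64(0.01)], [np.float64(2.19), np.float64(0.08)], [np.float64(3.27), np.float64(0.22)], [np.float64(4.35), np.float64(0.43)], [np.float64(5.41), np.float64(0.7)]]
0.79 [[np.float64(1.04), np.float64(0.33)], [np.float64(2.07), np.float64(0.73)], [np.float64(3.06), np.float64(1.18)], [np.float64(4.03), np.float64(1.69)], [np.float64(4.97), np.float64(2.26)]]
0.49 [[np.float64(0.9), np.float64(0.63)], [np.float64(1.76), np.float64(1.3)], [np.float64(2.58), np.float64(2.03)], [np.float64(3.35), np.float64(2.81)], [np.float64(4.07), np.float64(3.63)]]
0.19 [[np.float64(0.46), np.float64(0.57)], [np.float64(0.89), np.float64(1.16)], [np.float64(1.2), np.float64(1.61)], [np.float64(1.49), np.float64(2.07)], [np.float64(1.68), np.float64(2.39)]]
```

Emit:
move_arm([
  [0, 0.3, -0.2],
  [0, 0.95, -0.55],
  [0, 1.75, -0.95],
  [0, 2.75, -1.4],
  [0, 3.8, -1.75],
], gripper=[0, 0, 0, 0, 0], twist=[0, 0, 0, 0, 0])

```text
t: 13.85
eef_pos: [0.4842, 0.3139, 0.3799]
tool_rot: [-0.002, 0.999, 0.033, 0.001]
contact_force: [0.3, 3.7, 5.8]
gripper_width: 0.12
```

Emit:
move_arm([
  [0, 1.05, -0.3],
  [0, 2.1, -0.55],
  [0, 3.2, -0.75],
  [0, 4.3, -0.9],
  [0, 5.4, -0.95],
], gripper=[0, 0, 0, 0, 0], twist=[0, 0, 0, 0, 0])

```text
t: 14.27
eef_pos: [0.4876, 0.2578, 0.3879]
tool_rot: [0.0, 0.999, 0.032, 0.0]
contact_force: [3.4, 1.4, 1.5]
gripper_width: 0.124
```

```bash
python3 - <<'E'
from h import *
o=get_obs(); print(o['t'],pose()[0],o['contact_force'],o['gripper_width'])
r=read_camera('side');crop(r,'d7',150,100,330,300,4)
E
```

```text
14.2667 [0.48757534 0.25782057 0.3878909 ] [3.39755358 1.4399935  1.52520967] 0.1239903710571023
```

View pics/d7.png

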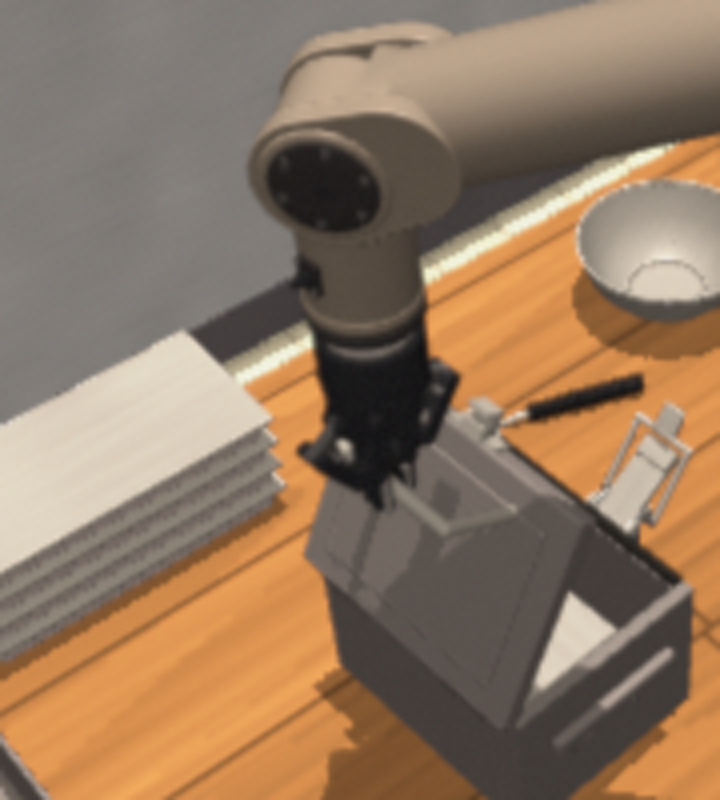

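The lid is following at about 1.09 rad, with the bar held at crop (385,490). Continuing down the arc.

Emit:
move_arm([
  [0, 1.1, 0],
  [0, 2.2, 0.1],
  [0, 3.25, 0.2],
  [0, 4.35, 0.45],
  [0, 5.4, 0.7],
], gripper=[0, 0, 0, 0, 0], twist=[0, 0, 0, 0, 0])

```text
t: 14.73
eef_pos: [0.4909, 0.2035, 0.3803]
tool_rot: [0.001, 0.999, 0.032, -0.0]
contact_force: [0.3, 0.4, 2.5]
gripper_width: 0.119
```

Emit:
move_arm([
  [0, 1.05, 0.35],
  [0, 2.05, 0.75],
  [0, 3.05, 1.2],
  [0, 4.05, 1.7],
  [0, 4.95, 2.25],
], gripper=[0, 0, 0, 0, 0], twist=[0, 0, 0, 0, 0])

```text
t: 15.15
eef_pos: [0.4939, 0.1545, 0.3569]
tool_rot: [0.001, 0.999, 0.032, -0.001]
contact_force: [-2.3, -0.9, -0.5]
gripper_width: 0.117
```

Emit:
move_arm([
  [0, 0.9, 0.65],
  [0, 1.75, 1.3],
  [0, 2.6, 2.05],
  [0, 3.35, 2.8],
  [0, 4.05, 3.6],
], gripper=[0, 0, 0, 0, 0], twist=[0, 0, 0, 0, 0])

```text
t: 15.57
eef_pos: [0.4966, 0.1145, 0.3208]
tool_rot: [0.0, 0.999, 0.032, -0.001]
contact_force: [-4.6, -0.8, 2.4]
gripper_width: 0.121
```

Emit:
move_arm([
  [0, 0.45, 0.55],
  [0, 0.9, 1.15],
  [0, 1.2, 1.6],
  [0, 1.5, 2.05],
  [0, 1.7, 2.4],
], gripper=[0, 0, 0, 0, 0], twist=[0, 0, 0, 0, 0])

```text
t: 15.98
eef_pos: [0.4976, 0.0981, 0.2971]
tool_rot: [0.0, 0.999, 0.032, -0.001]
contact_force: [-6.5, -1.8, 4.9]
gripper_width: 0.117
```

Emit:
move_arm([
  [0, 0, 0],
  [0, 0, 0],
  [0, 0, 0],
], gripper=[0, 0, 0], twist=[0, 0, 0])

```text
t: 16.23
eef_pos: [0.4976, 0.0984, 0.2975]
tool_rot: [0.0, 0.999, 0.033, -0.001]
contact_force: [-4.8, -2.6, 1.5]
gripper_width: 0.121
```

```bash
python3 - <<'E'
from h import *
o=get_obs(); print(o['t'],pose()[0],o['contact_force'],o['gripper_width'])
r=read_camera('side');crop(r,'d8',200,130,360,290,4)
for c in['scene','side','wrist']:
  for q in ['lid_handle','keeper','loop_tab','loop_bar','lever_tip']:print(c,q,[(np.round(d['centre'],4).tolist(),round(d['p'],2)) for d in spot_point(q,c)][:2])
E
```

```text
16.2333 [0.49758956 0.09839225 0.29754205] [-4.76193319 -2.64161182  1.50405786] 0.12097098602896258
scene lid_handle [([0.4842, 0.3542, 0.3054], 0.82)]
scene keeper [([0.4852, 0.28, 0.3603], 0.6)]
scene loop_tab [([0.5057, -0.0307, 0.1896], 0.4)]
scene loop_bar [([0.5022, -0.0201, 0.1751], 0.6)]
scene lever_tip [([0.3521, -0.167, -0.0007], 0.6), ([0.5043, -0.0229, 0.1574], 0.49)]
side lid_handle [([0.4969, 0.1, 0.2447], 0.66), ([0.5028, -0.0229, 0.1567], 0.29)]
side keeper [([0.4989, 0.0478, 0.1724], 0.8)]
side loop_tab [([0.5045, -0.0278, 0.1889], 0.46)]
side loop_bar [([0.3569, -0.1697, -0.001], 0.65), ([0.5014, -0.0234, 0.1723], 0.55)]
side lever_tip [([0.5066, -0.0241, 0.1574], 0.83)]
wrist lid_handle [([0.4797, 0.3505, 0.3054], 0.63)]
wrist keeper [([0.4849, 0.2771, 0.3574], 0.83)]
wrist loop_tab [([0.5057, -0.03, 0.1876], 0.59)]
wrist loop_bar [([0.5031, -0.0175, 0.1749], 0.8), ([0.501, -0.029, 0.1893], 0.69)]
wrist lever_tip [([0.5062, -0.0244, 0.1592], 0.98)]
```

View pics/d8.png

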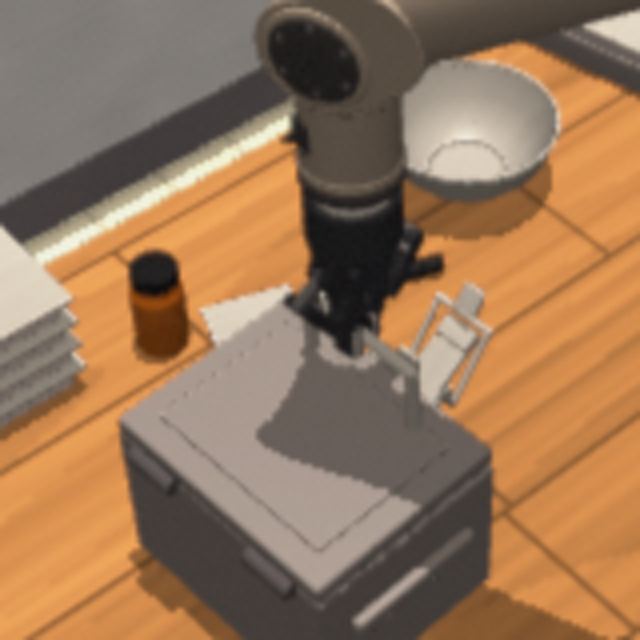

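The lid is nearly on its seal. Lowering a few millimetres more and then releasing.

Emit:
move_arm([
  [0, 0.05, 0.15],
  [0, 0.1, 0.3],
  [0, 0.1, 0.3],
  [0, 0.1, 0.3],
], gripper=[0, 0, 0, 0], twist=[0, 0, 0, 0])

```text
t: 17.37
eef_pos: [0.4977, 0.0973, 0.2955]
tool_rot: [0.001, 0.999, 0.032, -0.0]
contact_force: [-9.1, -4.0, 9.7]
gripper_width: 0.116
```

```bash
python3 - <<'E'
from h import *
o=get_obs(); print(o['t'],pose()[0],o['contact_force'],o['gripper_width'])
for c in['side']:
  for q in ['lid_handle','keeper']:print(c,q,[(np.round(d['centre'],4).tolist(),round(d['p'],2)) for d in (read_camera(c),spot_point(q,c))[1]][:2])
E
```

```text
17.3667 [0.49768226 0.09731969 0.29554911] [-9.11329385 -4.01187286  9.72037044] 0.11600204699820071
side lid_handle [([0.4961, 0.098, 0.2415], 0.7), ([0.5056, -0.0259, 0.1571], 0.45)]
side keeper [([0.5002, 0.0465, 0.1705], 0.85)]
```

Upward force 9.7 N, so the lid is on its seal. Releasing and lifting straight up.

Emit:
move_arm([
  [0, 0, 0],
  [0, 0, 0],
  [0, 0, 0],
  [0, 0, 0],
  [0, 0, 0],
], gripper=[0.15, 0.25, 0.4, 0.5, 0.5], twist=[0, 0, 0, 0, 0])

```text
t: 17.98
eef_pos: [0.4985, 0.0978, 0.2949]
tool_rot: [-0.0, 0.999, 0.033, 0.0]
contact_force: [1.0, -0.7, -0.3]
gripper_width: 0.498
```

Emit:
move_arm([
  [0, 0, -1],
  [0, 0, -3],
  [0, 0, -6],
  [0, 0, -9],
  [0, 0, -10],
], gripper=[0.5, 0.5, 0.5, 0.5, 0.5], twist=[0, 0, 0, 0, 0])

```text
t: 18.4
eef_pos: [0.4995, 0.0983, 0.4001]
tool_rot: [-0.001, 0.999, 0.032, 0.003]
contact_force: [0.9, 0.9, -0.1]
gripper_width: 0.502
```

```bash
python3 - <<'E'
from h import *
o=get_obs(); print(o['t'],pose()[0],o['contact_force'],o['gripper_width'])
for c in['scene','side','wrist']:
  r=read_camera(c)
  for q in ['lid_handle','keeper','lid_hinge','loop_tab','loop_bar','lever_tip','lever_pivot']:print(c,q,[(np.round(d['centre'],4).tolist(),round(d['p'],2)) for d in spot_point(q,c)][:2])
  if c=='scene':crop(r,'s9',290,30,450,230,4)
E
```

```text
18.4 [0.49948814 0.0983425  0.40005479] [ 0.94179145  0.86784709 -0.08454767] 0.501879354729119
scene lid_handle [([0.4982, 0.1025, 0.2431], 0.65)]
scene keeper [([0.5012, 0.0487, 0.1735], 0.9)]
scene lid_hinge [([0.4858, 0.2589, 0.1529], 0.95), ([0.4856, -0.439, 0.0008], 0.23)]
scene loop_tab [([0.5045, -0.0342, 0.192], 0.46)]
scene loop_bar [([0.503, -0.0206, 0.174], 0.52)]
scene lever_tip [([0.5053, -0.018, 0.1595], 0.5)]
scene lever_pivot [([0.504, 0.0416, 0.1152], 0.67), ([0.7705, -0.2765, -0.0025], 0.57)]
side lid_handle [([0.4985, 0.1044, 0.2405], 0.62)]
side keeper [([0.5006, 0.0477, 0.1724], 0.75)]
side lid_hinge [([0.4859, 0.2538, 0.1532], 0.89), ([0.769, -0.2742, 0.0009], 0.59)]
side loop_tab [([0.5028, -0.0294, 0.1861], 0.44)]
side loop_bar [([0.5032, -0.0207, 0.1714], 0.43), ([0.4827, -0.4365, -0.0061], 0.37)]
side lever_tip [([0.5062, -0.0248, 0.1553], 0.63)]
side lever_pivot [([0.5022, 0.0443, 0.1151], 0.69), ([0.7696, -0.2755, 0.0], 0.17)]
wrist lid_handle [([0.4959, 0.0974, 0.2414], 0.92)]
wrist keeper [([0.4988, 0.0489, 0.1703], 0.65)]
wrist lid_hinge [([0.3127, 0.4068, 0.0015], 0.69)]
wrist loop_tab [([0.5054, -0.0288, 0.1878], 0.8), ([0.4971, 0.0476, 0.1702], 0.4)]
wrist loop_bar []
wrist lever_tip [([0.5029, -0.0234, 0.1571], 0.72), ([0.506, -0.0293, 0.1869], 0.62)]
wrist lever_pivot [([0.4992, 0.0411, 0.1152], 0.76)]
```

View pics/s9.png

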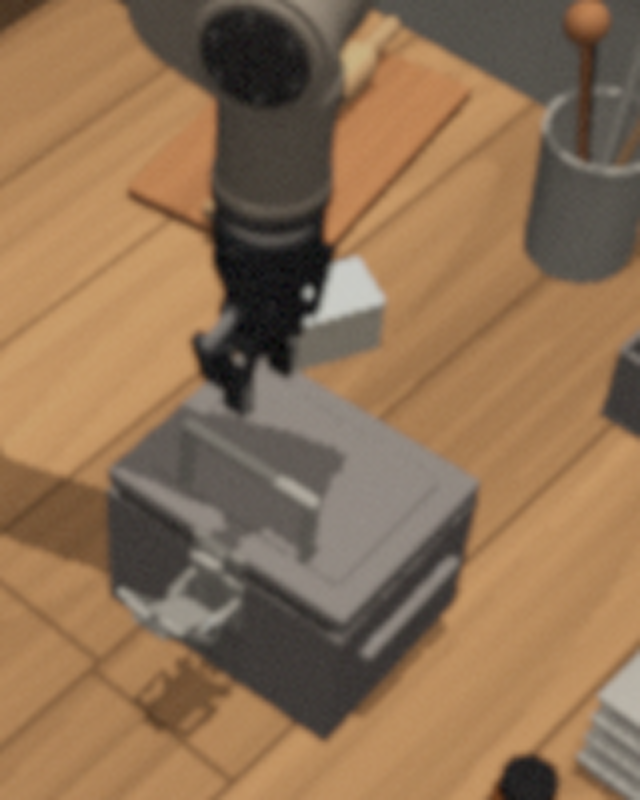

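The lid is down on its seal and the lever is still up. Shutting the gripper and going round to the front of the loop tab at (0.504,-0.030,0.188).

Emit:
move_arm([
  [-0.1, 3.5, 0],
  [-0.2, 7, 0],
  [-0.3, 11, 0],
  [-0.4, 15, 0],
  [-0.5, 17.7, 0],
], gripper=[0.4, 0.3, 0.2, 0.1, 0], twist=[0, 0, 0, 0, 0])

```text
t: 20.02
eef_pos: [0.5042, -0.0835, 0.395]
tool_rot: [0.001, 1.0, 0.031, 0.0]
contact_force: [-0.1, 0.0, -0.5]
gripper_width: 0.007
```

Emit:
move_arm([
  [0, 0, 2],
  [0, 0, 5.5],
  [0, 0, 9],
  [0, 0, 12],
  [0, 0, 13.8],
], gripper=[0, 0, 0, 0, 0], twist=[0, 0, 0, 0, 0])

```text
t: 20.43
eef_pos: [0.503, -0.0794, 0.2538]
tool_rot: [-0.0, 0.999, 0.032, -0.002]
contact_force: [0.6, 0.3, -0.3]
gripper_width: -0.001
```

Emit:
move_arm([
  [0, 0, 0],
  [0, 0, 0],
  [0, 0, 0],
], gripper=[0, 0, 0], twist=[0, 0, 0])

```text
t: 20.68
eef_pos: [0.5055, -0.0793, 0.2583]
tool_rot: [0.0, 0.999, 0.032, 0.001]
contact_force: [0.6, 0.5, 0.4]
gripper_width: -0.001
```

```bash
python3 - <<'E'
from h import *
o=get_obs(); print(o['t'],pose()[0],o['contact_force'],o['gripper_width'])
rel([.505,-.075,.256],3.7)
for c in['scene','side','wrist']:
  r=read_camera(c)
  for q in ['loop_tab','loop_bar','lever_tip']:print(c,q,[(np.round(d['centre'],4).tolist(),round(d['p'],2)) for d in spot_point(q,c)][:2])
  if c=='side':crop(r,'d10',230,110,390,270,4)
  if c=='wrist':crop(r,'w10',120,50,520,350,2)
E
```

```text
20.6833 [ 0.50552641 -0.07929977  0.25831179] [0.59835927 0.47529821 0.35981119] -0.0011769681499925009
shift [-0.03 -0.43  0.23] twist 0.0002374546731604959 curyaw 3.71
scene loop_tab [([0.5058, -0.0309, 0.1922], 0.59)]
scene loop_bar [([0.5036, -0.0209, 0.1737], 0.47)]
scene lever_tip [([0.5044, -0.0198, 0.1572], 0.75)]
side loop_tab [([0.5058, -0.0296, 0.1897], 0.53)]
side loop_bar [([0.3095, 0.4133, 0.001], 0.71), ([0.5008, -0.0183, 0.1739], 0.64)]
side lever_tip [([0.5062, -0.027, 0.1566], 0.79)]
wrist loop_tab [([0.5025, -0.0304, 0.1876], 0.73)]
wrist loop_bar [([0.5021, -0.0201, 0.1739], 0.65), ([0.3547, -0.1629, -0.0014], 0.21)]
wrist lever_tip [([0.5036, -0.0249, 0.1591], 0.61)]
```

View pics/d10.png

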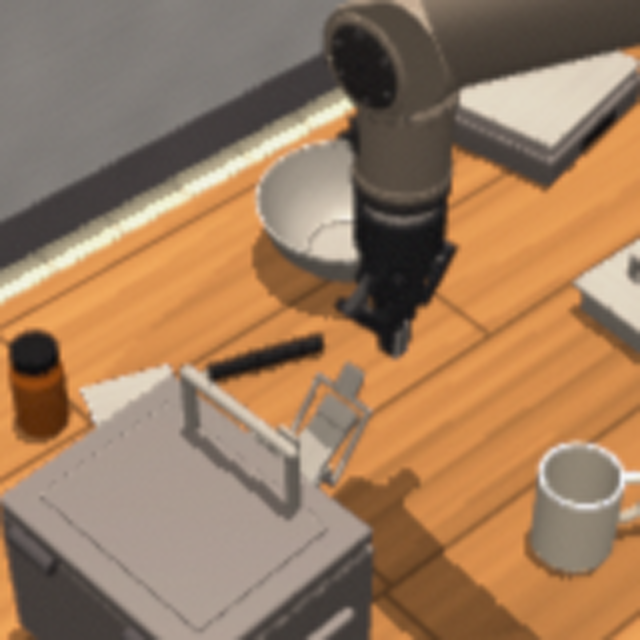

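View pics/w10.png

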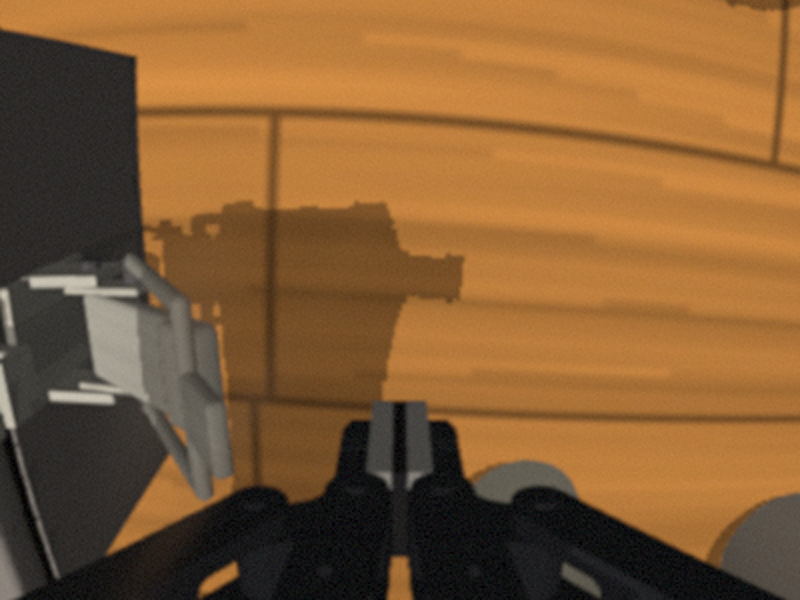

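The tip is in front of the tab (crop ~(345,380)) and the fingers are shut. Pushing inward.

Emit:
move_arm([
  [0, -1.5, 0.1],
  [0, -3, 0.1],
  [0, -4.5, 0.1],
  [0, -6, 0.1],
  [0, -7.5, 0.1],
], gripper=[0, 0, 0, 0, 0], twist=[0, 0, 0, 0, 0])

```text
t: 21.7
eef_pos: [0.4996, -0.0039, 0.2559]
tool_rot: [0.0, 0.999, 0.032, 0.0]
contact_force: [-0.3, 0.2, -0.1]
gripper_width: 0.002
```

```bash
python3 - <<'E'
from h import *
for c in['side','wrist','scene']:
  r=read_camera(c)
  for q in ['loop_tab','loop_bar','lever_tip']:print(c,q,[(np.round(d['centre'],4).tolist(),round(d['p'],2)) for d in spot_point(q,c)][:2])
  if c=='side':crop(r,'d11',230,110,390,270,4)
o=get_obs(); print(o['t'],pose()[0],o['contact_force'],o['gripper_width'])
E
```

```text
side loop_tab [([0.5009, 0.0497, 0.1706], 0.5), ([0.5012, 0.0149, 0.2056], 0.48)]
side loop_bar [([0.5017, 0.0167, 0.1871], 0.46), ([0.4989, 0.1024, 0.242], 0.37)]
side lever_tip [([0.5055, -0.0252, 0.155], 0.47)]
wrist loop_tab [([0.4998, 0.0194, 0.2002], 0.95)]
wrist loop_bar [([0.5043, 0.0218, 0.1884], 0.63)]
wrist lever_tip [([0.5059, -0.0248, 0.1587], 0.69)]
scene loop_tab [([0.5033, 0.0208, 0.2037], 0.61)]
scene loop_bar [([0.4987, 0.025, 0.1866], 0.57)]
scene lever_tip [([0.5054, -0.0179, 0.158], 0.48)]
22.3 [ 0.49974609 -0.0049257   0.25587551] [ 0.99361589 -0.57926851  1.03086417] -0.0045165468138063615
```

View pics/d11.png

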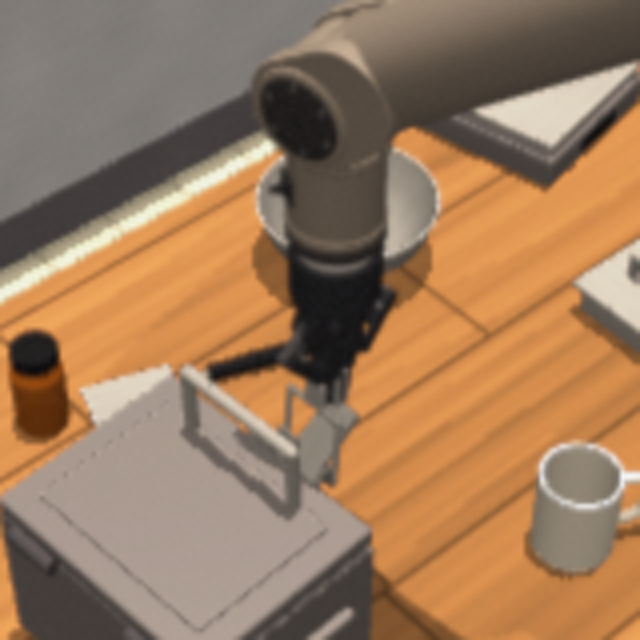

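The loop is now upright (bar about y 0.02, z 0.188). Pushing a little further so it falls in.

Emit:
move_arm([
  [0, -0.4, 0],
  [0, -0.8, 0],
  [0, -1.1, 0],
  [0, -1.4, 0],
  [0, -1.4, 0],
], gripper=[0, 0, 0, 0, 0], twist=[0, 0, 0, 0, 0])

```text
t: 22.72
eef_pos: [0.4988, 0.0105, 0.2559]
tool_rot: [-0.0, 0.999, 0.033, 0.0]
contact_force: [0.3, -0.2, 0.3]
gripper_width: -0.002
```

```bash
python3 - <<'E'
from h import *
for c in['side','wrist','scene']:
  r=read_camera(c)
  for q in ['loop_tab','loop_bar','lever_tip','keeper']:print(c,q,[(np.round(d['centre'],4).tolist(),round(d['p'],2)) for d in spot_point(q,c)][:2])
  if c=='side':crop(r,'d12',250,150,350,250,6)
  if c=='wrist':crop(r,'w12',120,50,520,350,2)
o=get_obs(); print(o['t'],pose()[0],o['contact_force'],o['gripper_width'])
E
```

```text
side loop_tab [([0.7709, -0.2724, 0.0022], 0.73), ([0.5018, 0.0354, 0.2056], 0.67)]
side loop_bar [([0.4971, 0.0305, 0.1856], 0.58)]
side lever_tip [([0.7224, -0.045, 0.0005], 0.7), ([0.506, -0.022, 0.1605], 0.69)]
side keeper [([0.5002, 0.0512, 0.1705], 0.96)]
wrist loop_tab [([0.4973, 0.0516, 0.1991], 0.89)]
wrist loop_bar [([0.4976, 0.0433, 0.1791], 0.93), ([0.4982, 0.0488, 0.167], 0.22)]
wrist lever_tip [([0.5034, -0.0262, 0.1577], 0.91)]
wrist keeper [([0.4982, 0.0472, 0.168], 0.63)]
scene loop_tab [([0.5002, 0.0595, 0.192], 0.59)]
scene loop_bar [([0.5002, 0.0538, 0.1762], 0.66), ([0.5026, -0.0187, 0.1586], 0.25)]
scene lever_tip [([0.5016, -0.0196, 0.1582], 0.64), ([0.3084, 0.4112, 0.0008], 0.18)]
scene keeper [([0.5003, 0.0474, 0.1767], 0.84)]
23.4667 [0.49881096 0.00947004 0.2558988 ] [ 0.09294583 -0.10819126 -0.51417634] 0.0019015949703345021
```

View pics/d12.png

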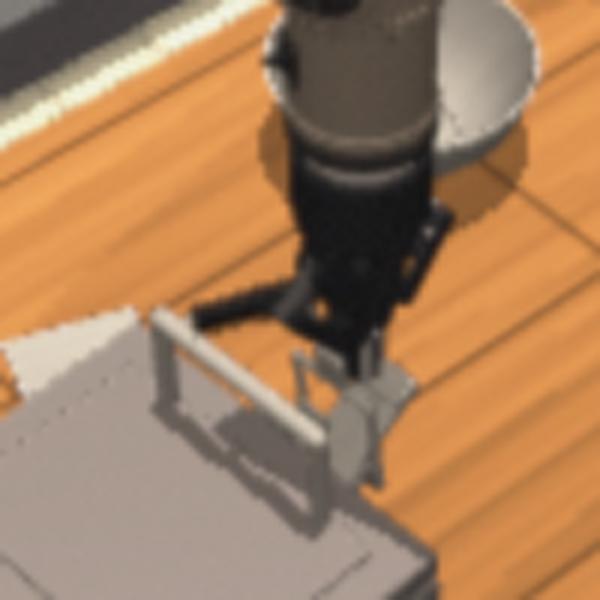

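View pics/w12.png

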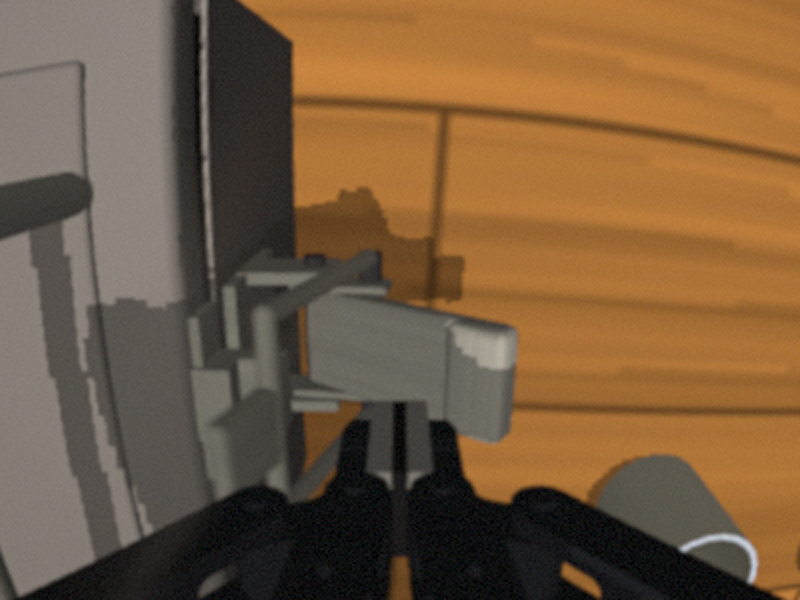

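The loop has fallen behind the lip (scene: bar at y 0.054, z 0.176) and the lever is still up. For the lever I'll turn the tool by a quarter so the camera side faces away from the carrier. First I'm checking the room on the last joint.

```bash
python3 - <<'E'
from h import *
o=get_obs(); print(o['q'])
r=read_camera('wrist'); e,R=pose(); C=-np.array(r['R']).T@r['t']; print('cam in tool',R.T@(C-e))
for q in ['loop_tab','loop_bar','lever_tip','keeper','lever_pivot']:print(q,[(np.round(d['centre'],4).tolist(),round(d['p'],2)) for d in spot_point(q,'wrist')][:2])
E
```

```text
[ 0.12218991  0.2640571  -0.30991517  2.00179555  0.1026066   0.89037268
 -1.74839122]
cam in tool [ 0.07683434  0.00087766 -0.07010894]
loop_tab [([0.4978, 0.0619, 0.1914], 0.62)]
loop_bar [([0.4975, 0.0548, 0.1744], 0.55)]
lever_tip [([0.5022, -0.0247, 0.157], 0.63)]
keeper [([0.4973, 0.0464, 0.1687], 0.91), ([0.5019, 0.0449, 0.1127], 0.74)]
lever_pivot [([0.4995, 0.0414, 0.1152], 0.66)]
```

The last joint has no room to turn that way. Instead I'll keep this yaw, open the gripper and push the lever with the back of the carrier-side finger. It stands 57 mm out, ahead of the gripper body, so the body stays clear of the latch.

Emit:
move_arm([
  [0, 0.5, -1.5],
  [0.1, 1.5, -4.5],
  [0.2, 4, -7],
  [0.4, 7, -7],
  [0.6, 8.4, -7],
], gripper=[0, 0, 0, 0, 0], twist=[0, 0, 0, 0, 0])

```text
t: 24.18
eef_pos: [0.5111, -0.0776, 0.3279]
tool_rot: [0.001, 1.0, 0.031, 0.002]
contact_force: [-0.8, -0.1, -0.4]
gripper_width: 0.001
```

Emit:
move_arm([
  [0, 0, 0],
  [0, 0, 0],
  [0, 0, 0],
  [0, 0, 0],
  [0, 0, 0],
], gripper=[0.5, 1, 1, 1, 1], twist=[0, 0, 0, 0, 0])

```text
t: 24.6
eef_pos: [0.5101, -0.0727, 0.3257]
tool_rot: [-0.0, 0.999, 0.033, -0.0]
contact_force: [0.5, 0.4, -0.6]
gripper_width: 0.711
```

Emit:
move_arm([
  [0, 0, 2],
  [0, 0, 5],
  [0, 0, 7.5],
  [0, 0, 8.5],
  [0, 0, 8.5],
], gripper=[1, 1, 1, 1, 1], twist=[0, 0, 0, 0, 0])

```text
t: 25.02
eef_pos: [0.5088, -0.0732, 0.2386]
tool_rot: [-0.0, 0.999, 0.033, -0.002]
contact_force: [-0.3, 0.1, 0.6]
gripper_width: 0.999
```

```bash
python3 - <<'E'
from h import *
for c in['side','wrist','scene']:
  r=read_camera(c)
  for q in ['loop_tab','loop_bar','lever_tip','keeper']:print(c,q,[(np.round(d['centre'],4).tolist(),round(d['p'],2)) for d in spot_point(q,c)][:2])
  if c=='side':crop(r,'d13',230,110,390,270,4)
  if c=='wrist':crop(r,'w13',60,50,460,350,2)
o=get_obs(); print(o['t'],pose()[0],o['contact_force'],o['gripper_width'])
rel([.510,-.074,.235],3.7)
E
```

```text
side loop_tab [([0.4992, 0.0601, 0.1938], 0.54)]
side loop_bar [([0.3113, -0.3821, 0.0011], 0.43), ([0.4986, 0.0541, 0.1764], 0.36)]
side lever_tip [([0.5054, -0.0244, 0.1551], 0.6)]
side keeper [([0.5006, 0.0471, 0.1723], 0.92), ([0.7732, -0.2726, 0.0023], 0.18)]
wrist loop_tab [([0.4971, 0.058, 0.1934], 0.84)]
wrist loop_bar [([0.4984, 0.0536, 0.1752], 0.63)]
wrist lever_tip [([0.503, -0.0258, 0.1574], 0.68)]
wrist keeper [([0.5006, 0.0497, 0.1703], 0.63)]
scene loop_tab [([0.5023, 0.06, 0.1965], 0.42)]
scene loop_bar [([0.4995, 0.0501, 0.1778], 0.67)]
scene lever_tip [([0.5052, -0.0181, 0.1589], 0.76), ([0.5012, 0.0606, 0.1956], 0.65)]
scene keeper [([0.5021, 0.0503, 0.1738], 0.75), ([0.7886, 0.1067, 0.0004], 0.65)]
25.7667 [ 0.51024981 -0.07396939  0.24093658] [-1.08867412  0.16596702 -0.2684181 ] 0.9976188970186323
shift [-0.03  0.    0.59] twist 0.00015341285962646757 curyaw 3.71
```

View pics/d13.png

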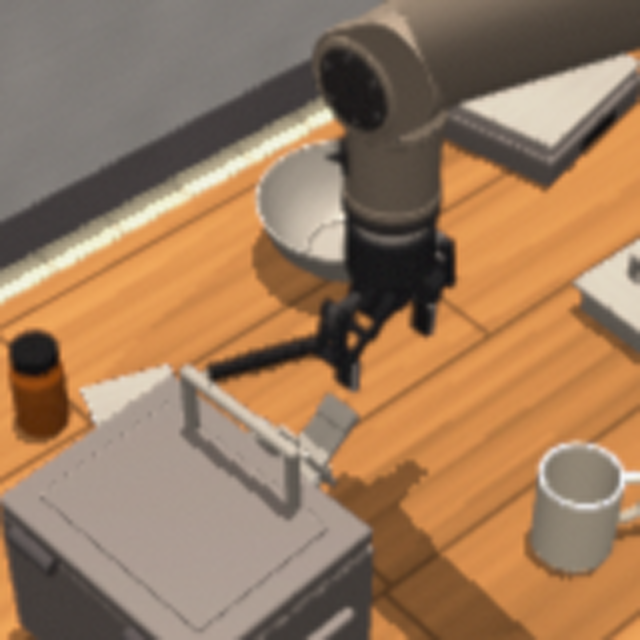

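View pics/w13.png

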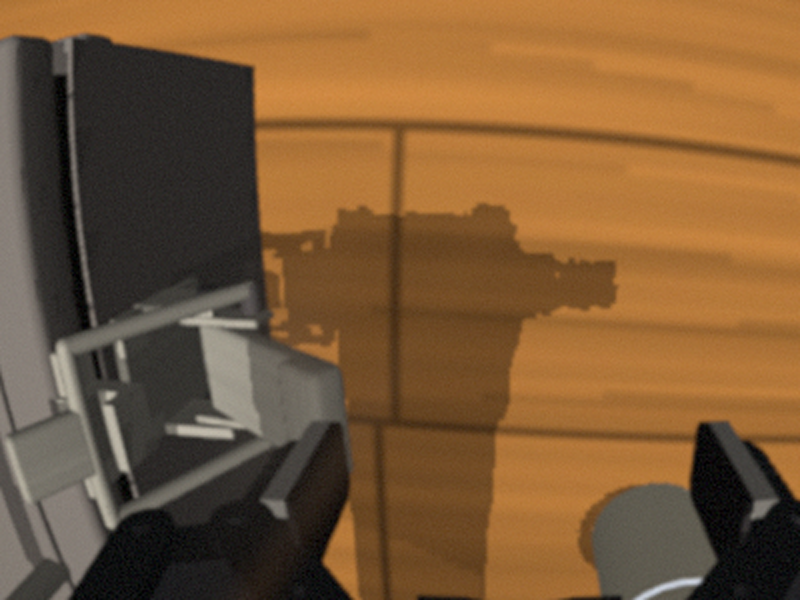

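The finger stands above the lever tip and the loop lies behind the lip (bar z 0.176, y 0.053). Pressing the lever down to horizontal first.

Emit:
move_arm([
  [0, 0.3, 1.5],
  [0, 0.5, 2.7],
  [0, 0.7, 3.7],
  [0, 1, 5],
  [0, 1.2, 6.2],
], gripper=[1, 1, 1, 1, 1], twist=[0, 0, 0, 0, 0])

```text
t: 26.18
eef_pos: [0.5113, -0.0919, 0.1792]
tool_rot: [0.003, 1.0, 0.03, 0.001]
contact_force: [-0.1, -16.5, 4.8]
gripper_width: 0.996
```

```bash
python3 - <<'E'
from h import *
for c in['side','wrist','scene']:
  r=read_camera(c)
  for q in ['loop_bar','lever_tip','keeper']:print(c,q,[(np.round(d['centre'],4).tolist(),round(d['p'],2)) for d in spot_point(q,c)][:2])
  if c=='wrist':crop(r,'w14',60,50,460,350,2)
o=get_obs(); print(o['t'],pose()[0],o['contact_force'],o['gripper_width'])
rel([.510,-.086,.179],3.7)
E
```

```text
side loop_bar [([0.4972, 0.0503, 0.1697], 0.38)]
side lever_tip [([0.5068, -0.0414, 0.1256], 0.49)]
side keeper [([0.4998, 0.0453, 0.1743], 0.76)]
wrist loop_bar [([0.5009, 0.0517, 0.1671], 0.84)]
wrist lever_tip [([0.5041, -0.035, 0.1266], 0.85)]
wrist keeper [([0.4977, 0.0496, 0.1706], 0.64)]
scene loop_bar [([0.499, 0.054, 0.172], 0.41)]
scene lever_tip [([0.5027, -0.0326, 0.1286], 0.58)]
scene keeper [([0.5017, 0.0482, 0.1733], 0.96)]
26.7833 [ 0.51119047 -0.09196041  0.17921014] [  1.15616619 -16.23306311   1.8881695 ] 0.9994872897503704
shift [-0.08 -0.6   0.02] twist -0.00513726318271712 curyaw 3.41
```

View pics/w14.png

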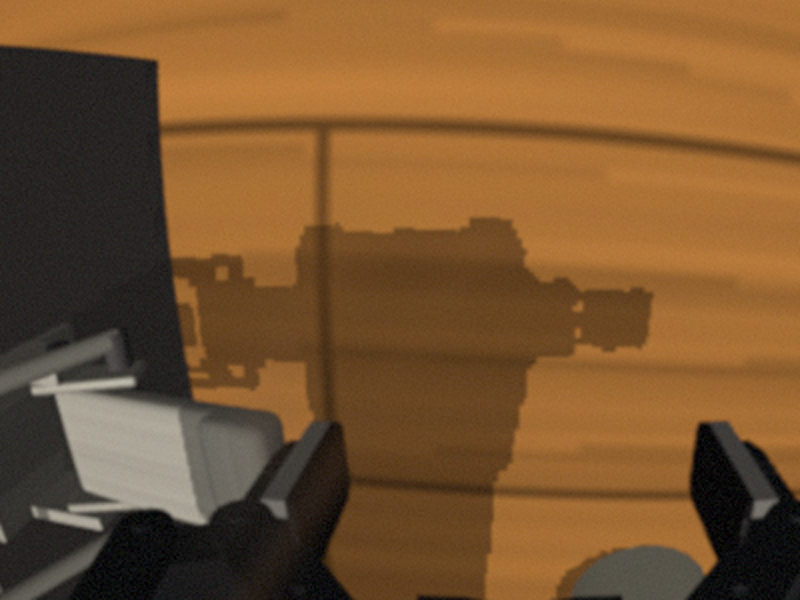

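The finger slipped outside the lever's end: 16 N outward, lever tip at (y -0.035, z 0.126). The loop is still behind the lip. Backing out, lifting, and coming in further over the plate.

Emit:
move_arm([
  [0, 1, 0],
  [0, 1.2, -1.5],
  [0, 1.2, -4.5],
  [0, -0.5, -4.5],
  [0, -2.1, -4.5],
], gripper=[1, 1, 1, 1, 1], twist=[0, 0, 0, 0, 0])

```text
t: 27.2
eef_pos: [0.5107, -0.0655, 0.2254]
tool_rot: [0.0, 1.0, 0.031, 0.002]
contact_force: [0.1, 1.4, -0.8]
gripper_width: 0.999
```

```bash
python3 - <<'E'
from h import *
for c in['side','wrist','scene']:
  r=read_camera(c)
  for q in ['loop_bar','lever_tip','keeper']:print(c,q,[(np.round(d['centre'],4).tolist(),round(d['p'],2)) for d in spot_point(q,c)][:2])
  if c=='side':crop(r,'d15',250,150,370,250,6)
o=get_obs(); print(o['t'],pose()[0],o['contact_force'],o['gripper_width'])
E
```

```text
side loop_bar [([0.5004, 0.053, 0.1688], 0.59)]
side lever_tip [([0.5051, -0.037, 0.1255], 0.67)]
side keeper [([0.5003, 0.0475, 0.1692], 0.69)]
wrist loop_bar [([0.4989, 0.0546, 0.1691], 0.56)]
wrist lever_tip [([0.5066, -0.0373, 0.1294], 0.78)]
wrist keeper [([0.4983, 0.048, 0.1693], 0.77)]
scene loop_bar [([0.5002, 0.0537, 0.1723], 0.52)]
scene lever_tip [([0.506, -0.033, 0.1275], 0.62)]
scene keeper [([0.4999, 0.0467, 0.1753], 0.95)]
27.8 [ 0.50964088 -0.06534435  0.22376744] [-0.29836368  0.06393431  0.38756784] 0.9995647268885197
```

View pics/d15.png

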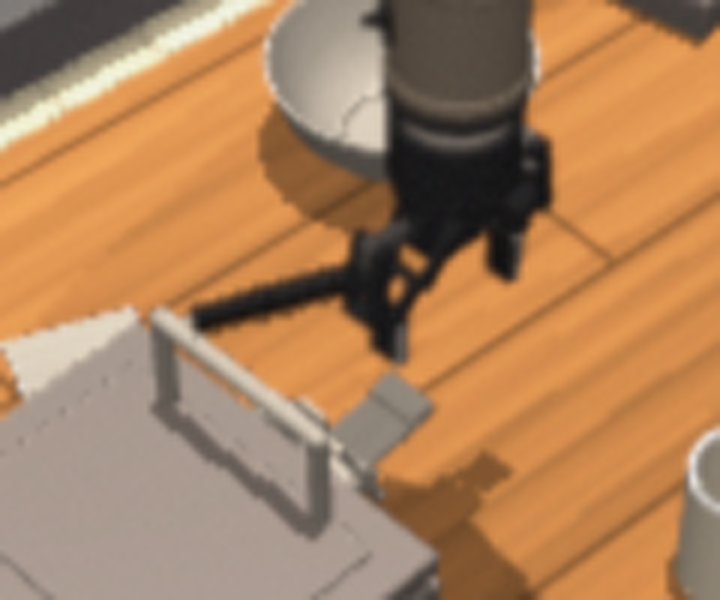

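The finger is now over the plate, inside its end. Pressing down to horizontal and slightly below.

Emit:
move_arm([
  [0, 0.1, 1.5],
  [0, 0.4, 2.8],
  [0, 0.7, 4],
  [0, 0.8, 5.2],
  [0, 0.7, 6.4],
], gripper=[1, 1, 1, 1, 1], twist=[0, 0, 0, 0, 0])

```text
t: 28.22
eef_pos: [0.5105, -0.0722, 0.1597]
tool_rot: [-0.0, 0.999, 0.032, 0.0]
contact_force: [-0.2, 0.7, 2.5]
gripper_width: 0.998
```

```bash
python3 - <<'E'
from h import *
for c in['side','wrist','scene']:
  r=read_camera(c)
  for q in ['loop_bar','lever_tip','keeper']:print(c,q,[(np.round(d['centre'],4).tolist(),round(d['p'],2)) for d in spot_point(q,c)][:2])
  if c=='wrist':crop(r,'w16',60,50,460,350,2)
o=get_obs(); print(o['t'],pose()[0],o['contact_force'],o['gripper_width'])
E
```

```text
side loop_bar [([0.7712, -0.2741, 0.0012], 0.7), ([0.497, 0.0499, 0.167], 0.58)]
side lever_tip [([0.5096, -0.0342, 0.0867], 0.67)]
side keeper []
wrist loop_bar [([0.4983, 0.0514, 0.1625], 0.66)]
wrist lever_tip [([0.5021, -0.0341, 0.0875], 0.91)]
wrist keeper [([0.4952, 0.0487, 0.1646], 0.77)]
scene loop_bar [([0.5015, 0.0521, 0.1672], 0.54)]
scene lever_tip [([0.5053, -0.0296, 0.0864], 0.66), ([0.7719, -0.2734, -0.001], 0.45)]
scene keeper [([0.5007, 0.0483, 0.1683], 0.64)]
28.8167 [ 0.51022175 -0.07199549  0.16020547] [-0.62099563 -0.42956808 -0.5839439 ] 1.0019371091849487
```

View pics/w16.png

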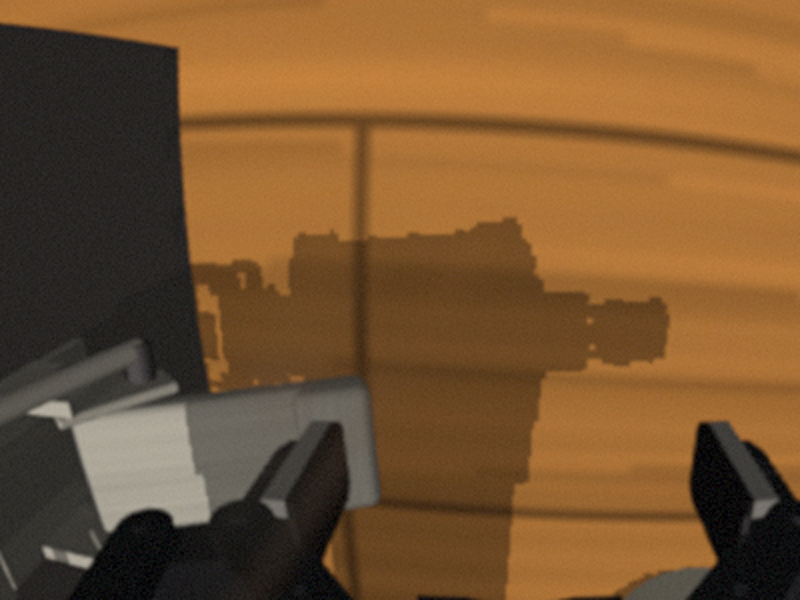

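The lever now points slightly down (about 0.7 rad), on the planned arc, and the loop bar is in the groove. Continuing down and inward.

Emit:
move_arm([
  [0, -0.3, 1],
  [0, -0.7, 1.9],
  [0, -1.1, 2.4],
  [0, -1.5, 2.9],
  [0, -2, 3.3],
], gripper=[1, 1, 1, 1, 1], twist=[0, 0, 0, 0, 0])

```text
t: 29.23
eef_pos: [0.5085, -0.0518, 0.1259]
tool_rot: [0.0, 0.999, 0.032, -0.001]
contact_force: [1.3, -1.0, -0.7]
gripper_width: 1.001
```

```bash
python3 - <<'E'
from h import *
for c in['side','wrist','scene']:
  r=read_camera(c)
  for q in ['loop_bar','lever_tip','keeper']:print(c,q,[(np.round(d['centre'],4).tolist(),round(d['p'],2)) for d in spot_point(q,c)][:2])
  if c=='wrist':crop(r,'w17',60,50,460,350,2)
o=get_obs(); print(o['t'],pose()[0],o['contact_force'],o['gripper_width'])
E
```

```text
side loop_bar [([0.5006, 0.0504, 0.1643], 0.43), ([0.4865, 0.2538, 0.1506], 0.39)]
side lever_tip [([0.785, 0.1056, 0.0021], 0.61), ([0.5031, -0.0041, 0.0493], 0.38)]
side keeper [([0.5013, 0.0456, 0.1665], 0.88)]
wrist loop_bar []
wrist lever_tip [([0.5016, -0.0051, 0.0499], 0.67)]
wrist keeper []
scene loop_bar [([0.5001, 0.0506, 0.1641], 0.63)]
scene lever_tip [([0.5018, 0.0034, 0.0512], 0.48)]
scene keeper [([0.5027, 0.0483, 0.1678], 0.84)]
29.8333 [ 0.5088445  -0.05212375  0.12705453] [ 0.83797459 -0.7498497  -0.08584126] 0.998249955962174
```

View pics/w17.png

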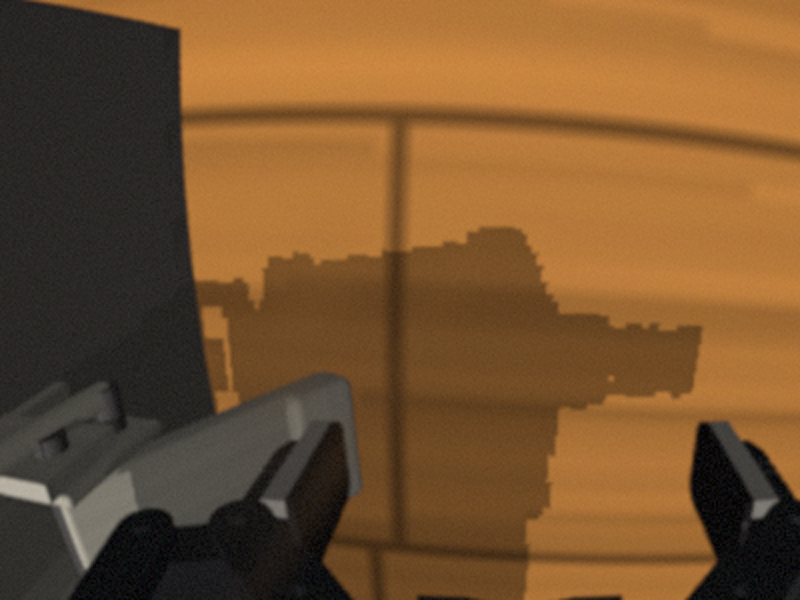

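The lever is nearly down (tip about (-0.002, 0.050)). A last inward push, watching the force.

Emit:
move_arm([
  [0, -0.4, 0.2],
  [0, -0.8, 0.4],
  [0, -1.2, 0.5],
  [0, -1.5, 0.5],
  [0, -1.5, 0.5],
], gripper=[1, 1, 1, 1, 1], twist=[0, 0, 0, 0, 0])

```text
t: 30.25
eef_pos: [0.5084, -0.0447, 0.1235]
tool_rot: [0.005, 1.0, 0.029, 0.0]
contact_force: [-2.6, -23.8, 19.4]
gripper_width: 0.999
```

```bash
python3 - <<'E'
from h import *
for c in['side','wrist','scene']:
  r=read_camera(c)
  for q in ['loop_bar','lever_tip','keeper','lid_handle']:print(c,q,[(np.round(d['centre'],4).tolist(),round(d['p'],2)) for d in spot_point(q,c)][:2])
o=get_obs(); print(o['t'],pose()[0],o['contact_force'],o['gripper_width'])
E
```

```text
side loop_bar [([0.498, 0.0504, 0.1626], 0.53)]
side lever_tip []
side keeper [([0.5, 0.0477, 0.1647], 0.83)]
side lid_handle [([0.4969, 0.0964, 0.2393], 0.57)]
wrist loop_bar []
wrist lever_tip [([0.5023, -0.0003, 0.0459], 0.64)]
wrist keeper []
wrist lid_handle []
scene loop_bar [([0.4984, 0.0496, 0.1632], 0.57)]
scene lever_tip [([0.5052, 0.0081, 0.0465], 0.53), ([0.5017, 0.0404, 0.116], 0.3)]
scene keeper [([0.4877, -0.4363, -0.0015], 0.68), ([0.31, -0.3844, 0.007], 0.59)]
scene lid_handle [([0.4994, 0.0968, 0.2399], 0.64), ([0.3097, -0.3852, 0.0044], 0.47)]
31.0 [ 0.50838963 -0.04470494  0.12352439] [ -4.1736972  -23.37739178  19.18737005] 1.004015594859045
```

The lever is on its stop: about 30 N square to the plate, tip about (0.004,0.046), where 0.004/0.048 is expected for 0. Backing off and checking that it holds.

Emit:
move_arm([
  [0, 1, 0],
  [0, 3, -0.5],
  [0, 5, -2],
  [0, 7, -5],
  [0, 7, -9],
], gripper=[1, 1, 1, 1, 1], twist=[0, 0, 0, 0, 0])

```text
t: 31.42
eef_pos: [0.5105, -0.1106, 0.2104]
tool_rot: [0.0, 1.0, 0.03, -0.003]
contact_force: [0.8, -1.4, 0.3]
gripper_width: 1.0
```

Emit:
move_arm([
  [0, 0, -3.5],
  [0, 0, -7],
  [0, 0, -10],
  [0, 0, -10],
  [0, 0, -10],
], gripper=[1, 1, 1, 1, 1], twist=[0, 0, 0, 0, 0])

```text
t: 31.83
eef_pos: [0.5132, -0.1064, 0.3135]
tool_rot: [0.0, 0.999, 0.033, 0.002]
contact_force: [-0.1, 0.2, -0.2]
gripper_width: 0.999
```

```bash
python3 - <<'E'
from h import *
for c in['side','wrist','scene']:
  r=read_camera(c)
  for q in ['loop_bar','lever_tip','keeper','lid_handle','lever_pivot']:print(c,q,[(np.round(d['centre'],4).tolist(),round(d['p'],2)) for d in spot_point(q,c)][:2])
  if c=='scene':
    crop(r,'s18',300,80,450,220,5)
    for q in ['shallow_pan','mug','jug','bowl','spatula','spice_jar','butter_carton']:print(q,[(np.round(d['centre'],3).tolist(),round(d['p'],2)) for d in spot_point(q,c)][:1])
  if c=='wrist':crop(r,'w18',0,0,640,400,1)
o=get_obs(); print(o['t'],pose()[0],o['contact_force'],o['gripper_width'])
E
```

```text
side loop_bar [([0.4991, 0.0966, 0.237], 0.5)]
side lever_tip [([0.4848, -0.4371, -0.0043], 0.62)]
side keeper [([0.5006, 0.0469, 0.1638], 0.77)]
side lid_handle [([0.497, 0.0966, 0.2377], 0.96)]
side lever_pivot [([0.5043, 0.0398, 0.1173], 0.47), ([0.4858, 0.2526, 0.1522], 0.44)]
wrist loop_bar [([0.4995, 0.0513, 0.1587], 0.94)]
wrist lever_tip [([0.5019, 0.0001, 0.0468], 0.68)]
wrist keeper []
wrist lid_handle [([0.4958, 0.0958, 0.2402], 0.94)]
wrist lever_pivot [([0.5005, 0.0421, 0.1168], 0.9)]
scene loop_bar [([0.5022, 0.0518, 0.164], 0.46)]
scene lever_tip [([0.5024, 0.0075, 0.0468], 0.66)]
scene keeper [([0.5021, 0.0486, 0.1682], 0.84)]
scene lid_handle [([0.5007, 0.098, 0.2378], 0.89)]
scene lever_pivot [([0.5017, 0.0363, 0.1152], 0.66)]
shallow_pan [([0.486, -0.438, -0.002], 0.61)]
mug [([0.348, -0.166, -0.001], 0.85)]
jug [([0.308, -0.388, 0.004], 0.57)]
bowl [([0.774, -0.274, -0.002], 0.89)]
spatula [([0.72, -0.046, -0.0], 0.94)]
spice_jar [([0.79, 0.106, 0.002], 0.79)]
butter_carton []
33.0833 [ 0.51238139 -0.10687284  0.31193435] [ 0.05927457  0.51818644 -0.23257219] 0.9998015634765537
```

View pics/s18.png

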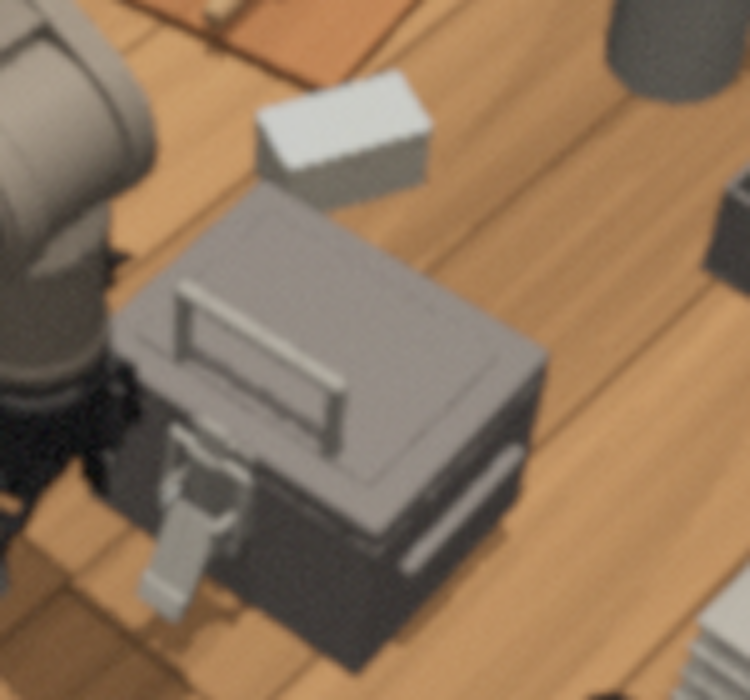

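View pics/w18.png

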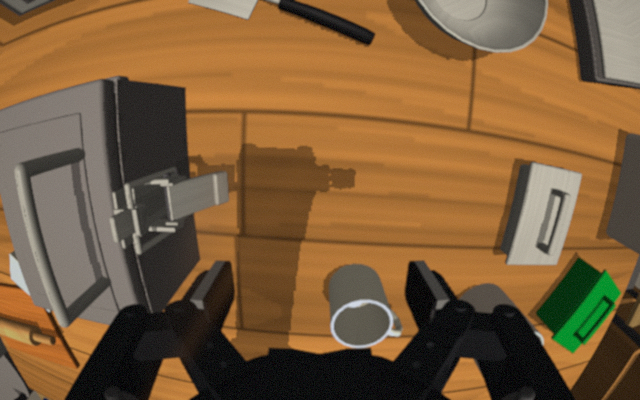

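With the arm clear and no force on it, the lever stays down, the loop is home in the keeper and the lid handle is at z 0.238–0.240 (0.239 means tight). The bystanders are where they were. Handing in.

```bash
python3 -c "
from station import *
print(hand_in()); print(get_obs()['t'])"
```

```text
the job is handed in; nothing more can be done
None
the job is handed in; nothing more can be done
```

The carrier is packed and latched, and I handed the job in after about 33 s of the 72 s allowed. The system gave no verdict.

**What I did:**
- I stood the deep steel pan in the carrier.
- I lowered the lid by its bar at about 0.7 rad/s and released it on its seal.
- I pushed the loop in until it fell behind the keeper lip.
- I pressed the lever to its stop with the back of an open finger.

**Last checks, with the arm clear and no contact force:**

| Check | Found | Should be |
|---|---|---|
| Lever tip (y, z) | about (0.004, 0.047) | (0.004, 0.048) when fully down |
| Lid handle height | 0.238–0.240 m | 0.239 m when tight |
| Loop bar from keeper seat | roughly 3–5 mm | within 10 mm |
| Pan in the carrier, before closing | (0.493, 0.163, 0.012), centred and flat | carrier centre (0.495, 0.160), floor at 0.012 |

All bystanders the detector found were within about 1 cm of their starting positions. It did not report the butter carton at the end, but the carton shows in the picture behind the carrier, apparently unmoved.

**What went wrong or disagreed:**
- **Lever press:** my first press slid off the lever's end, with about 16 N sideways on the finger. I lifted, moved in further and repeated it. The loop stayed hooked throughout.
- **Side camera:** in the final look its loop bar and lever tip detections were clearly false. I relied on the scene and wrist views for those two points.

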